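# Set up the smear-staining tray

## Task

Set up the white tray for staining blood smears: stand the amber bottle with the blue cap in the blue holder and the one with the black cap in the black holder, stand the small red-capped oil dropper in the little red well, lay the dark blue slide box flat in the grey rectangular bay, and then put the small white cover-slip carton flat on top of the slide box, centred and lined up with it. Keep the bottles upright, and leave the large white dropper bottle and the larger blue-and-white kit carton where they stand: they are not for this tray.

Things in the scene. Friction and masses are not known exactly. Their poses are not given: they have to be found in the camera images.
- tray: Fixed white tray 220x290 mm, rim 25 high, steel bails 26 out at short ends. Origin: footprint centre on worktop, y along long side, z up; floor z=8. At x=-55: grey-walled slide bay, centre y=+40, inside 56 (x) by 110 (y), walls 10 over floor; red round well, centre y=-95, inside dia 43, mouth 48, rim 18 over floor. At x=+52, y=+-62: two bottle holders, blue and black, sides vary
- holder_blue: Blue round bottle holder in the tray, fixed: inside diameter 66 mm widening to 72 at the mouth, outside 80 mm, rim 34 mm above its underside, inner floor 4 mm above its underside. Origin: centre of its underside (8 mm above the worktop), z up.
- holder_black: Black round bottle holder in the tray, otherwise the same as the blue one. Origin: centre of its underside (8 mm above the worktop), z up.
- blue_cap_bottle: Stain bottle, amber-brown with a blue cap, 111 mm high, round body 50 mm diameter up to 90 mm, cap 28 mm diameter above that; about 0.19 kg. (Not the spare one that stands in the open green carton at the back, out of reach.) Origin: centre of its underside, z up.
- black_cap_bottle: Stain bottle, amber-brown with a black cap, 117 mm high, round body 52 mm diameter up to 94 mm, cap 28 mm diameter above that; about 0.21 kg. Origin: centre of its underside, z up.
- dropper: Small white immersion-oil dropper bottle with a red-brown band and a red pointed cap, 66 mm high, round body 26 mm diameter up to 53 mm, cap 12 mm above that; about 0.07 kg. Origin: centre of its underside, z up.
- slides: Dark blue slide box, lying flat, 35 mm (x, from -16 to +19) by 90 mm (y) by 31 mm high; about 0.11 kg. Origin: centre of its underside, z up.
- cover_slips: Small flat white carton with a blue stripe (cover slips), 36 (x) by 60 (y) by 24 mm high; about 0.05 kg. Origin: centre of its underside, z up.
- big_dropper: Large white dropper bottle with a green band and a white cap, 58 mm diameter, 135 mm high. Does not belong in the tray. Origin: centre of its underside, z up.
- kit_box: Larger blue-and-white reagent kit carton with a plain white top, 51 (x) by 77 (y) by 42 mm high. Does not belong in the tray. Origin: centre of its underside, z up.
There are look-alikes about, which are no part of the job. Leave any yellow look-alike of the black_cap_bottle alone.

How it is judged:
By the outcome, as a careful person would: the job done as asked, in the order asked, and still so for the second after the job is handed in, with the robot touching nothing.
It also fails if it takes over 125 s, if anything falls off the work surface, if the arm or the gripper's body presses on something with over 40 N, if the wrist force passes 120 N, or if a joint passes its speed limit or range.

## Robot

A 6-joint arm with a two-finger parallel gripper is mounted at the origin on a cart in front of the work surface, level with it; the furniture and walls round the work are solid. World frame = base frame: x ahead of the robot, y to its left, z up, the work surface at z = 0. Lengths are in m, angles in rad, forces in N, time in s.
With the tool pointing down it reaches from about 0.375 to 0.975 m from the base axis. Payload 3.8 kg.
Tool frame: the origin (TCP) lies on the centre line of the jaws, within the pads' length; the fingertips stand 14 mm ahead of it and the grasp point (between the pads) lies 5 mm behind it (manip.nose_length is the x of the fingertips in the tool frame, in m); x points along the fingers, y is the direction in which the jaws open and shut, and the axes are right-handed (so a half turn about x gives the same grasp; the last joint's range is limited). The gripper opens to 85 mm and grips with 20 to 120 N. Pads are 22 mm wide; open, the fingers measure 114 mm over their backs; the gripper's body (76 mm by 85 mm) begins 54 mm behind the grasp point. The pads swing forward as they close: fully open they stand 13 mm farther back than shut.
Start: joints at [1.228, 0.264, 1.604, -0, 1.274, -0.037], TCP at [0.203, 0.644, 0.245] pointing down, gripper open.
Joint ranges: [-2.63, 2.63], [-0.94, 2.18], [0.31, 2.57], [-1.31, 4.45], [0, 2.66], [-2.55, 2.55]. Speed limits (rad/s): [2.57, 2.57, 3.14, 3.14, 3.14, 3.14].

## Interface

Orientations are given as a rotation vector (axis times angle).
In Python, from cell import manip gives the robot as it stands.
- The arm moves only by the tool move_arm, never from a script. Its arguments are lists of equal length, an entry for each row: "rotation": the turn, a rotation vector about the tool's x, y, z in degrees, a list of three; "xyz": the shift along the tool's x, y, z in m, a list of three; "gripper": the closure, from 0 (fully open) to 1 (shut). A call has 1 to 5 rows; each row is the pose to reach, as a shift and turn from the pose commanded when the call began, along the tool's axes at that moment; what a row does not reach only later rows make up. A row lasts 1/10 s, in which the tool goes at most 50 mm and 8.59 degrees, less where a joint would pass 70% of its speed; a pose out of reach is approached as far as the arm can. A call with a gripper value outside its range is refused whole. The fingers move at their own pace and stop on an object; "force" is the grip in N (left out, the last holds). Time passes only in rows, so rows that repeat a pose let the fingers close. It gives the time, the measured TCP pose, the force and the opening at its end, in the units of the state.
- manip.get_state(): the state, without advancing time (a new reading comes with each control period).
- manip.camera(name): name is "scene" or "top" or "wrist"; returns the picture (480x640x3 uint8, blue, green, red); there is no depth.
- manip.camera_params(name): a dict with "fovy" (degrees; the focal length in pixels is half the picture's height over the tangent of half this angle, whatever the lens; pixels are square), "cx", "cy" (the principal point, pixels), "world_from_camera" (4x4, takes a point from camera to world coordinates). Camera axes: x right, y up, looking along -z (the intrinsics and any distortion apply to the point x, -y, -z); pixel columns grow to the right and rows downward; lengths in m; the calibration is good to about 2 mm. A picture is of the moment at which its call begins: read the wrist's pose just before it. camera_params takes no time and is no camera call; for the wrist camera it gives the pose at the moment of the call.
- manip.job_done(): hands the job in, once; it reports no verdict.
Trained networks look in the newest picture that a camera, given by its name, has taken for a name from the list of things; names that differ only in an ending like _2 or _b are one class to them, and where a whole thing is asked for, a point or a joint stands for the part that bears it (a point fixed in the world has none). Each returns a list of dicts, best first, with "conf" (0 to 1); they miss things now and then, are a little off and sometimes report something else, mostly with a low value. They report only what shows in the picture. A call takes as long as a camera call. They do not tell look-alikes from the thing itself.
- manip.cut_out(thing, camera): "pixels" (480x640 bool, what is visible of it) and "rect" ([left, top, width, height] in pixels, round what is visible of it).
The state is a dict: "clock": time; "qpos": joint angles; "qd": joint speeds; "effort": joint torques, N m; "ee_pos": TCP position; "tcp_rot": TCP orientation; "force": force on the tool from outside, world axes, zero at the start; "moment": the same for the moment, N m; "width": opening from 0.0 (shut) to 1.0 (fully open).
Only numpy, scipy, OpenCV 4.12 (cv2) and the standard library are available. Lean on these libraries where they do the work, as an engineer would, in place of code of your own. Each camera call takes 0.05 s, during which the arm holds its last target.

## Working session

There is one attempt and no reset: what is moved stays moved. The work goes in short steps, Python scripts to look and compute and a tool call to move; the robot and the scene stay as the last step left them, time stands still between calls to the robot, and variables do not carry over. Pictures are saved under pics/ and viewed, and the job is handed in when it is done.

Besides the shell and the picture viewer there is one more tool, called after "Call:" as name(argument=value, ...) on one line, values as JSON. move_arm: Moves the arm, as the interface text tells. Its arguments: {"type":"object","properties":{"rotation":{"type":"array","items":{"type":"array","items":{"type":"number"}}},"xyz":{"type":"array","items":{"type":"array","items":{"type":"number"}}},"gripper":{"type":"array","items":{"type":"number"}},"force":{"type":"number"}},"required":["rotation","xyz","gripper"]}

```bash
ls; mkdir -p pics; python3 - <<'E'
from cell import manip
import cv2,numpy as np
np.set_printoptions(precision=4,suppress=True)
print(manip.get_state())
for n in ["scene","top","wrist"]:
    im=manip.camera(n); cv2.imwrite(f"pics/{n}0.png",im); print(n,manip.camera_params(n))
print(manip.nose_length)
E
```

```text
pics
{'clock': 0.0, 'qpos': array([ 1.2281,  0.2648,  1.6054, -0.    ,  1.2737, -0.0369]), 'qd': array([-0.0017,  0.0011,  0.0009, -0.001 , -0.0009, -0.0011]), 'effort': array([ -0.0004, -51.513 , -36.7305,   0.    ,   0.0132,   0.    ]), 'ee_pos': array([0.203, 0.643, 0.244]), 'tcp_rot': array([ 0.2383,  1.5578, -0.2417]), 'force': array([-0.5523,  0.597 , -0.3967]), 'moment': array([-0.0462, -0.0117, -0.0195]), 'width': 0.9983587258616295}
scene {'fovy': 42.82478724366814, 'cx': 314.50768215450586, 'cy': 246.15088695734156, 'world_from_camera': array([[ 0.6715,  0.2946, -0.6799, -0.3316],
       [-0.741 ,  0.2732, -0.6134, -0.7978],
       [ 0.0051,  0.9157,  0.4018,  0.5456],
       [ 0.    ,  0.    ,  0.    ,  1.    ]])}
top {'fovy': 43.88254223936626, 'cx': 314.9467065078838, 'cy': 243.46297006866214, 'world_from_camera': array([[-0.045 ,  0.9732, -0.2253,  0.215 ],
       [-0.999 , -0.045 ,  0.0052, -0.0257],
       [-0.0051,  0.2253,  0.9743,  1.4022],
       [ 0.    ,  0.    ,  0.    ,  1.    ]])}
wrist {'fovy': 69.85107454067897, 'cx': 317.70370736214636, 'cy': 238.34689110673096, 'world_from_camera': array([[ 0.301 , -0.9195, -0.2529,  0.1394],
       [ 0.9536,  0.2899,  0.081 ,  0.6637],
       [-0.0012, -0.2655,  0.9641,  0.3727],
       [ 0.    ,  0.    ,  0.    ,  1.    ]])}
0.014
```

View pics/scene0.png

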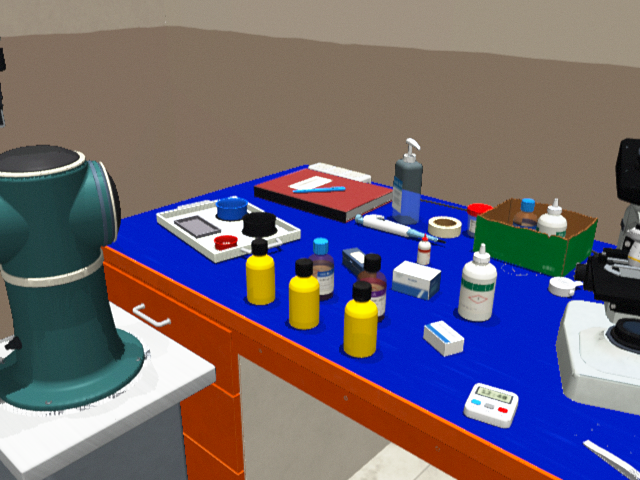

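View pics/top0.png

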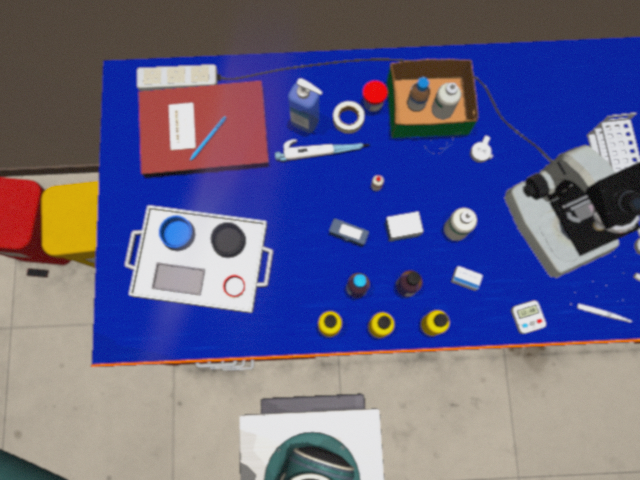

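View pics/wrist0.png

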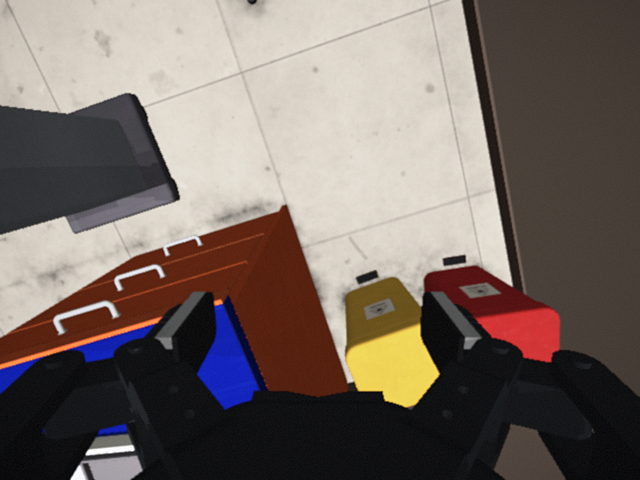

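```bash
cat > h.py <<'E'
from cell import manip
import cv2,numpy as np
from scipy.spatial.transform import Rotation as R
np.set_printoptions(precision=4,suppress=True)
def cam(n):
    p=manip.camera_params(n); f=240/np.tan(np.radians(p['fovy'])/2); return f,p['cx'],p['cy'],np.array(p['world_from_camera'])
def proj(n,P,c=None):
    f,cx,cy,T=c or cam(n); P=np.atleast_2d(P); q=(P-T[:3,3])@T[:3,:3]
    return np.c_[cx+f*q[:,0]/-q[:,2], cy-f*q[:,1]/-q[:,2]]
def back(n,uv,z,c=None):
    f,cx,cy,T=c or cam(n); uv=np.atleast_2d(uv).astype(float)
    d=np.c_[(uv[:,0]-cx)/f,-(uv[:,1]-cy)/f,-np.ones(len(uv))]@T[:3,:3].T
    return T[:3,3]+d*((z-T[2,3])/d[:,2])[:,None]
def crop(im,box,s,fn):
    x,y,w,h=box; cv2.imwrite(fn,cv2.resize(im[y:y+h,x:x+w],None,fx=s,fy=s,interpolation=cv2.INTER_CUBIC))
E
python3 - <<'E'
from h import *
names="tray holder_blue holder_black blue_cap_bottle black_cap_bottle dropper slides cover_slips big_dropper kit_box".split()
res={}
for n in ["top","scene"]:
    im=manip.camera(n)
    ov=im.copy()
    for t in names:
        for r in manip.cut_out(t,n):
            if r['conf']<.2: continue
            m=r['pixels']; ys,xs=np.nonzero(m)
            print(n,t,round(r['conf'],2),r['rect'],"cen",xs.mean().round(1),ys.mean().round(1),"world z0",back(n,[[xs.mean(),ys.mean()]],0)[0][:2])
            res.setdefault(n+':'+t,[]).append(m)
np.savez('masks.npz',**{k:np.array(v) for k,v in res.items()})
im=manip.camera('top'); crop(im,(120,160,400,200),2,'pics/topcrop.png')
im=manip.camera('scene'); crop(im,(150,170,360,200),2.2,'pics/scenecrop.png')
print(manip.get_state()['clock'])
E
```

```text
top tray 0.57 [126.3, 205.8, 147.6, 105.6] cen 197.6 264.0 world z0 [0.5017 0.2503]
top holder_blue 0.79 [156.0, 215.1, 40.0, 36.6] cen 176.0 232.8 world z0 [0.5815 0.3028]
top holder_black 0.72 [211.2, 220.6, 34.6, 40.0] cen 227.4 239.6 world z0 [0.5586 0.1781]
top black_cap_bottle 0.91 [365.9, 311.1, 29.7, 28.1] cen 380.7 324.7 world z0 [ 0.3371 -0.178 ]
top black_cap_bottle 0.89 [317.4, 311.0, 25.2, 25.6] cen 328.5 323.9 world z0 [ 0.3447 -0.0562]
top black_cap_bottle 0.7 [418.3, 312.2, 29.9, 22.5] cen 434.0 322.8 world z0 [ 0.336  -0.3031]
top black_cap_bottle 0.61 [394.8, 269.3, 27.8, 28.6] cen 409.0 282.9 world z0 [ 0.4329 -0.2521]
top dropper 0.72 [373.2, 178.6, 9.2, 11.2] cen 376.4 182.7 world z0 [ 0.6865 -0.192 ]
top slides 0.78 [329.5, 219.2, 37.8, 28.4] cen 348.1 232.3 world z0 [ 0.5634 -0.1147]
top cover_slips 0.96 [451.6, 266.2, 29.6, 24.7] cen 465.7 278.1 world z0 [ 0.4381 -0.3879]
top big_dropper 0.84 [444.4, 206.5, 33.7, 30.7] cen 459.3 223.6 world z0 [ 0.5727 -0.386 ]
top kit_box 0.75 [382.2, 213.9, 39.2, 22.3] cen 403.2 226.3 world z0 [ 0.5722 -0.2492]
scene tray 0.
[... 951 characters left out ...]
40.8, 31.6] cen 443.2 338.5 world z0 [ 0.4546 -0.3763]
scene slides 0.79 [338.6, 247.7, 28.0, 30.7] cen 353.6 260.7 world z0 [ 0.5911 -0.0764]
scene cover_slips 0.86 [423.2, 320.7, 42.8, 33.5] cen 443.2 338.3 world z0 [ 0.4553 -0.3759]
scene cover_slips 0.72 [417.9, 238.0, 11.5, 25.0] cen 423.3 251.6 world z0 [ 0.7311 -0.1586]
scene big_dropper 0.83 [454.4, 243.9, 41.6, 79.3] cen 477.5 287.8 world z0 [ 0.657  -0.3293]
scene big_dropper 0.45 [423.5, 318.4, 40.7, 39.4] cen 443.2 338.0 world z0 [ 0.456  -0.3755]
scene big_dropper 0.33 [154.1, 200.1, 147.9, 63.6] cen 218.0 230.9 world z0 [0.5037 0.261 ]
scene kit_box 0.67 [390.7, 260.3, 51.2, 39.9] cen 416.4 280.0 world z0 [ 0.605  -0.2241]
1.35
```

View pics/topcrop.png

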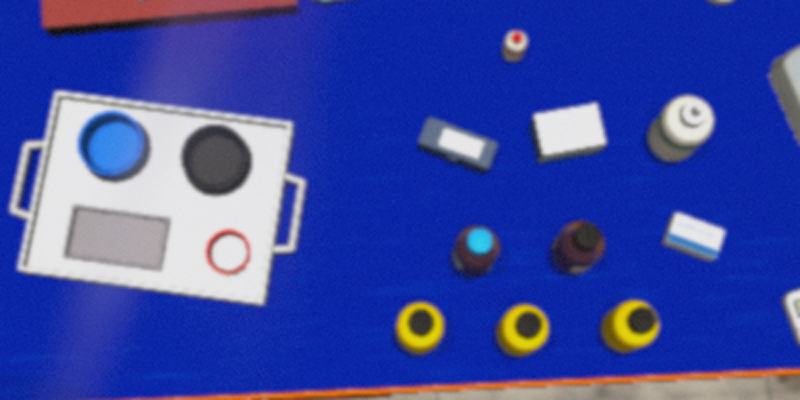

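View pics/scenecrop.png

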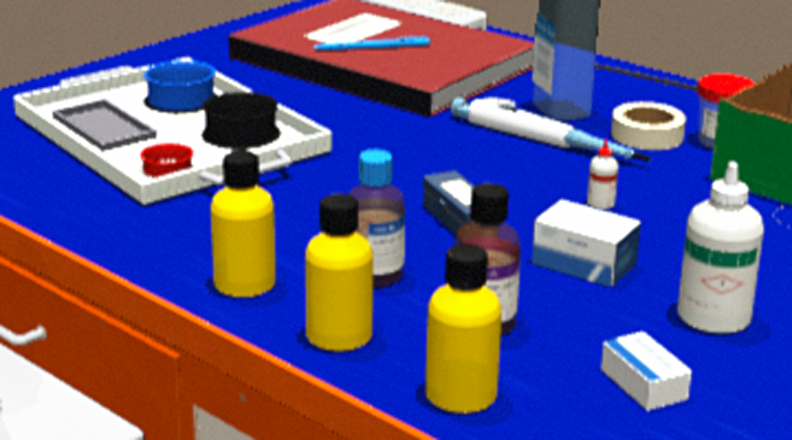

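```bash
python3 - <<'E'
import cv2
from h import crop
t=cv2.imread('pics/top0.png');s=cv2.imread('pics/scene0.png')
crop(t,(120,195,160,120),5,'pics/tt.png')
crop(s,(150,190,155,80),5,'pics/ts.png')
E
```

```text
(no output)
```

View pics/tt.png

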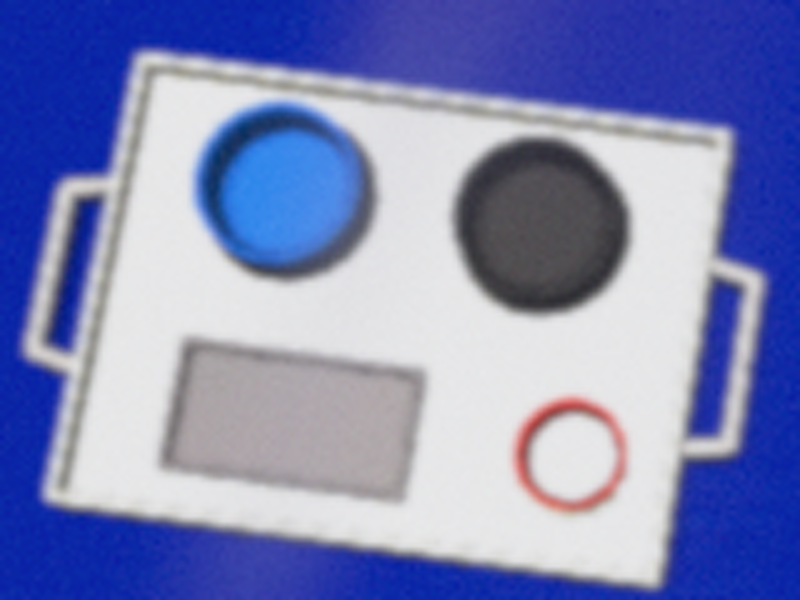

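View pics/ts.png

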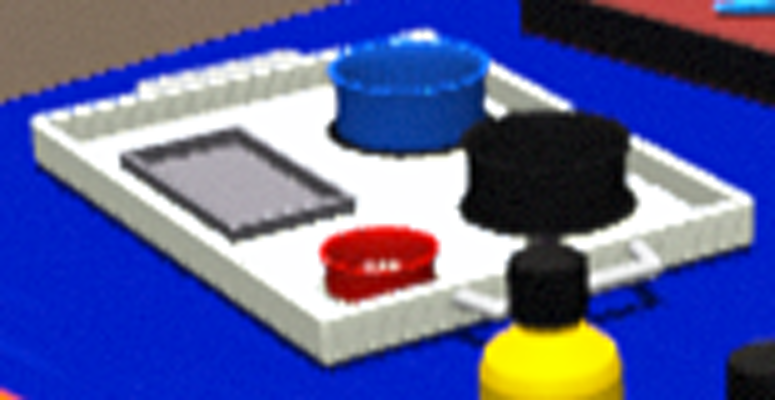

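```bash
python3 - <<'E'
from h import *
from scipy.optimize import least_squares
ct,cs=cam('top'),cam('scene')
L=[('t',135,52,(.11,.145,.025)),('t',733,130,(.11,-.145,.025)),('t',46,497,(-.11,.145,.025)),('t',661,580,(-.11,-.145,.025)),
('t',571,455,(-.055,-.095,.026)),('t',280,187,(.052,.062,.042)),('t',541,224,(.052,-.062,.042)),('t',294,420,(-.055,.04,.018)),
('s',35,120,(-.11,.145,.025)),('s',752,205,(.11,-.145,.025)),('s',325,318,(-.11,-.145,.025)),('s',430,33,(.11,.145,.025)),
('s',408,68,(.052,.062,.042)),('s',545,142,(.052,-.062,.042)),('s',380,248,(-.055,-.095,.026))]
P=np.array([l[3] for l in L]); 
uv=np.array([(120+l[1]/5,195+l[2]/5) if l[0]=='t' else (150+l[1]/5,190+l[2]/5) for l in L])
t=np.array([l[0]=='t' for l in L])
def w(p): 
    c,s=np.cos(p[2]),np.sin(p[2]); return np.c_[p[0]+c*P[:,0]-s*P[:,1],p[1]+s*P[:,0]+c*P[:,1],P[:,2]]
def f(p,sel=None):
    W=w(p); r=np.where(t[:,None],proj('top',W,ct),proj('scene',W,cs))-uv
    return r if sel is None else r[sel].ravel()
for nm,sel in (('both',t|True),('top',t),('scene',~t)):
    o=least_squares(lambda p:f(p,sel),[.5,.25,0],loss='soft_l1'); print(nm,o.x,np.degrees(o.x[2])); 
    if nm=='both': print(f(o.x)); print('wcentres red,blue,black,bay',w(o.x)[4:8])
E
```

```text
both [ 0.5126  0.2417 -0.1837] -10.527164213034116
[[ 1.3406 -0.4215]
 [ 0.455  -0.1305]
 [ 0.2143  0.3417]
 [ 0.0019  0.8791]
 [ 0.6341 -0.458 ]
 [-0.083  -1.4932]
 [-0.4746 -1.8871]
 [ 0.0186 -0.726 ]
 [-1.7894  0.2175]
 [ 0.4924 -0.7106]
 [-0.8449  0.8777]
 [-1.0311 -0.2527]
 [-0.2093 -0.2585]
 [-0.081  -0.3148]
 [-0.5455  0.4531]]
wcentres red,blue,black,bay [[0.4412 0.1584 0.026 ]
 [0.5751 0.2932 0.042 ]
 [0.5524 0.1712 0.042 ]
 [0.4659 0.2911 0.018 ]]
top [ 0.5115  0.2423 -0.1807] -10.353797105723153
scene [ 0.5141  0.2413 -0.1894] -10.84898810563356
```

```bash
python3 - <<'E'
import cv2
from h import crop
t=cv2.imread('pics/top0.png');s=cv2.imread('pics/scene0.png')
crop(t,(325,165,160,140),5,'pics/ot.png')
crop(s,(300,225,175,135),4.5,'pics/os.png')
E
```

```text
(no output)
```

View pics/ot.png

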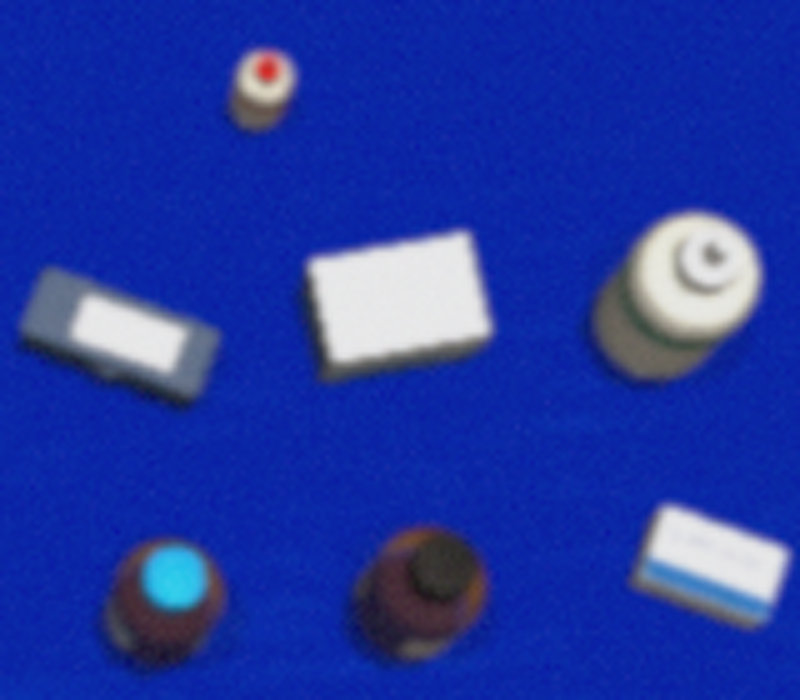

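View pics/os.png

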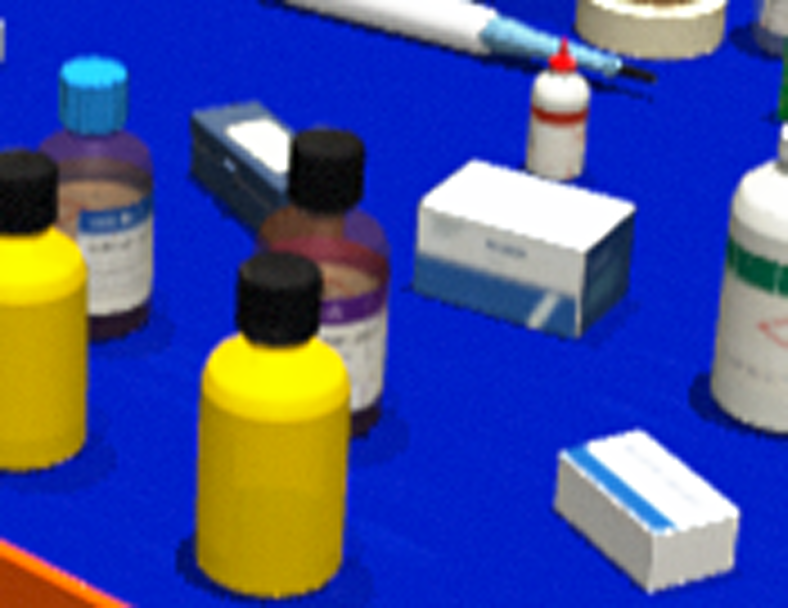

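```bash
cat > fit.py <<'E'
from h import *
from scipy.optimize import least_squares
ct,cs=cam('top'),cam('scene')
T=lambda u,v:(325+u/5,165+v/5); S=lambda u,v:(300+u/4.5,225+v/4.5)
for nm,z,a,b in (('blue',.111,T(175,576),S(95,69)),('black',.117,T(447,562),S(328,141)),('dropper',.066,T(267,68),S(565,40)),('big',.135,T(712,252),None)):
    A=back('top',a,z,ct)[0]; B=back('scene',b,z,cs)[0] if b else None
    print(nm,A[:2],None if B is None else B[:2])
def box(nm,hx,hy,z,tp,sp,yaw0,x0):
    P=np.array([(hx,hy,z),(hx,-hy,z),(-hx,-hy,z),(-hx,hy,z)])
    obs=[(0,i,T(*p)) for i,p in enumerate(tp) if p]+[(1,i,S(*p)) for i,p in enumerate(sp) if p]
    def f(p):
        c,s=np.cos(p[2]),np.sin(p[2]); W=np.c_[p[0]+c*P[:,0]-s*P[:,1],p[1]+s*P[:,0]+c*P[:,1],P[:,2]]
        a=[proj('top',W,ct),proj('scene',W,cs)]
        return np.concatenate([a[k][i]-uv for k,i,uv in obs])
    o=least_squares(f,[*x0,yaw0]); print(nm,o.x,np.degrees(o.x[2]),f(o.x).reshape(-1,2).tolist() and np.abs(f(o.x)).max())
# corner order: far-left, far-right, near-right, near-left in top view (x far, y left)
box('slides',.016,.045,.031,[(50,268),(218,328),(191,390),(22,326)],[(262,103),None,None,(192,112)],-.3,(.55,-.1))
box('slips',.018,.030,.024,[(660,505),(790,548),(766,608),(641,565)],[(640,432),(738,512),(653,545),(559,457)],-.3,(.44,-.38))
box('kit',.0255,.0385,.042,[(310,258),(472,231),(492,335),(330,365)],[(480,160),(634,208),(578,252),(420,207)],.15,(.57,-.25))
E
python3 fit.py
```

```text
blue [ 0.4265 -0.1275] [ 0.4313 -0.1255]
black [ 0.4262 -0.246 ] [ 0.4288 -0.2441]
dropper [ 0.6741 -0.1895] [ 0.681  -0.1905]
big [ 0.556 -0.371] None
slides [ 0.5602 -0.1158 -0.4374] -25.059091689459976 1.3615924045437282
slips [ 0.4369 -0.3863 -0.4069] -23.314148905608103 1.9447848376092338
kit [ 0.5661 -0.2477  0.1016] 5.819510941477606 1.2298154278265088
```

```bash
cat > go.py <<'E'
import sys
from h import *
# usage: go.py x y z yawdeg  -> delta in tool frame; yaw: tool z axis direction (0 => tool z=+X world, tool y=+Y)
def Rt(yaw): return R.from_euler('z',yaw,degrees=True)*R.from_rotvec([0,np.pi/2,0])
def delta(x,y,z,yaw,s=None):
    s=s or manip.get_state(); Rc=R.from_rotvec(s['tcp_rot']); d=np.array([x,y,z])-s['ee_pos']
    a=Rc.inv().apply(d); r=(Rc.inv()*Rt(yaw)).as_rotvec(degrees=True); return a,r
def yawnow(s): 
    m=R.from_rotvec(s['tcp_rot']).as_matrix(); return np.degrees(np.arctan2(m[1,2],m[0,2])),m[:,0]
if __name__=='__main__':
    s=manip.get_state(); v=list(map(float,sys.argv[1:])); 
    print('t',round(s['clock'],2),'pos',s['ee_pos'],'yaw,xaxis',yawnow(s),'w',round(s['width'],3),'F',s['force'],'q',s['qpos'])
    for i in range(0,len(v),4):
        a,r=delta(*v[i:i+4],s); print('shift',a.round(4),'rot',r.round(2))
E
python3 go.py .45 .25 .245 0  .428 -.127 .22 0
```

```text
t 1.35 pos [0.2032 0.6437 0.2453] yaw,xaxis (np.float64(-17.52090198387323), array([-0.,  0., -1.])) w 1.002 F [-0.1761 -0.7108  0.2184] q [ 1.2281  0.2639  1.604   0.      1.2737 -0.0369]
shift [ 0.0003 -0.3011  0.3539] rot [-17.52  -0.    -0.  ]
shift [ 0.0253 -0.6673  0.4464] rot [-17.52  -0.    -0.  ]
```

Call:
move_arm(rotation=[[0,0,0],[0,0,0],[0,0,0],[0,0,0],[0,0,0]], xyz=[[0,-0.03,0.04],[0,-0.06,0.08],[0,-0.09,0.12],[0,-0.12,0.155],[0,-0.155,0.19]], gripper=[0,0,0,0,0], force=40)

```text
clock: 1.85
ee_pos: [0.3387, 0.4374, 0.2455]
tcp_rot: [0.24, 1.557, -0.239]
force: [0.9, -0.3, -0.2]
width: 0.997
```

```bash
python3 go.py .45 .2 .245 -17.5  .428 -.127 .22 -17.5
```

```text
t 1.85 pos [0.3387 0.4374 0.2455] yaw,xaxis (np.float64(-17.498298469304522), array([ 0.0008,  0.0006, -1.    ])) w 0.997 F [ 0.893  -0.3358 -0.1789] q [ 0.8669  0.0331  1.8668 -0.0002  1.2407 -0.3984]
shift [ 0.0004 -0.1929  0.1775] rot [ 0.    0.03 -0.05]
shift [ 0.0252 -0.5114  0.2548] rot [ 0.    0.03 -0.05]
```

Call:
move_arm(rotation=[[0,0,0],[0,0,0],[0,0,0],[0,0,0],[0,0,0]], xyz=[[0,-0.044,0.022],[0,-0.088,0.044],[0,-0.132,0.066],[0,-0.176,0.088],[0,-0.22,0.11]], gripper=[0,0,0,0,0])

```text
clock: 2.35
ee_pos: [0.3764, 0.194, 0.2456]
tcp_rot: [0.24, 1.556, -0.239]
force: [2.0, 0.1, 0.6]
width: 0.997
```

Call:
move_arm(rotation=[[0,0,0],[0,0,0],[0,0,0],[0,0,0],[0,0,0]], xyz=[[0,-0.044,0.022],[0,-0.088,0.044],[0,-0.132,0.066],[0,-0.176,0.088],[0,-0.22,0.11]], gripper=[0,0,0,0,0])

```text
clock: 2.85
ee_pos: [0.415, -0.0492, 0.2458]
tcp_rot: [0.24, 1.556, -0.24]
force: [0.4, -0.0, 0.7]
width: 1.0
```

```bash
python3 go.py .428 -.127 .22 -17.5; python3 - <<'E'
from h import *
im=manip.camera('wrist'); cv2.imwrite('pics/w1.png',im)
E
```

```text
t 2.85 pos [ 0.415  -0.0492  0.2458] yaw,xaxis (np.float64(-17.52658645951114), array([ 0.0018, -0.0002, -1.    ])) w 1.0 F [ 0.3817 -0.0249  0.6793] q [-0.1777 -0.2442  2.1157  0.0001  1.2682 -1.4426]
shift [ 0.0259 -0.0703  0.0357] rot [-0.03  0.1  -0.02]
```

View pics/w1.png

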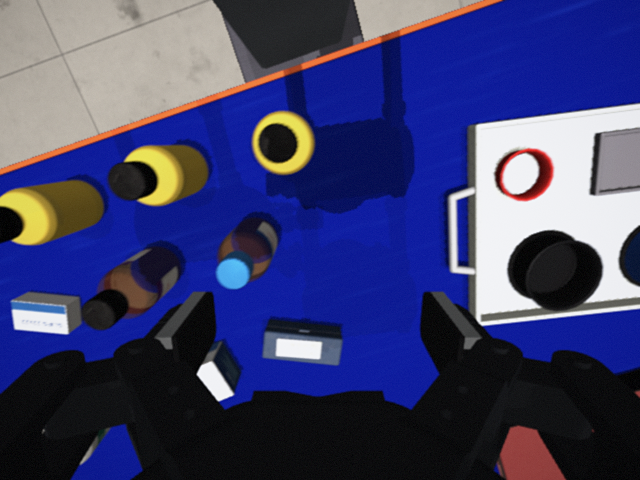

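```bash
python3 - <<'E'
from h import *
c=cam('wrist')
for n,uv,z in (('blue',(233,269),.111),('blackcap',(105,309),.117),('red rim',(524,174),.026),('black rim',(556,270),.042),('sl1',(266,334),.031),('sl2',(341,336),.031),('sl3',(340,363),.031),('sl4',(263,359),.031)): print(n,back('wrist',uv,z,c)[0][:2])
E
```

```text
blue [ 0.4256 -0.1325]
blackcap [ 0.4246 -0.2443]
red rim [0.4437 0.1499]
black rim [0.5468 0.1578]
sl1 [ 0.5319 -0.1555]
sl2 [ 0.5599 -0.0758]
sl3 [ 0.5932 -0.0871]
sl4 [ 0.5613 -0.17  ]
```

```bash
python3 go.py .427 -.129 .06 -17.5
```

```text
t 2.9 pos [ 0.416  -0.0564  0.2461] yaw,xaxis (np.float64(-17.810603041553655), array([ 0.0024, -0.0068, -1.    ])) w 1.0 F [ 1.0418 -5.1116  0.079 ] q [-0.189  -0.2413  2.1131 -0.0066  1.2661 -1.447 ]
shift [ 0.1866 -0.0647  0.0319] rot [-0.31  0.25  0.33]
```

Call:
move_arm(rotation=[[0,0,0],[0,0,0],[0,0,0],[0,0,0]], xyz=[[0.02,-0.04,0.018],[0.05,-0.0746,0.036],[0.06,-0.0746,0.036],[0.07,-0.0746,0.036]], gripper=[0,0,0,0])

```text
clock: 3.3
ee_pos: [0.4264, -0.1295, 0.1743]
tcp_rot: [0.243, 1.559, -0.241]
force: [0.7, -0.9, 0.7]
width: 1.0
```

```bash
python3 go.py .427 -.129 .06 -17.5;python3 - <<'E'
from h import *
im=manip.camera('wrist'); cv2.imwrite('pics/w2.png',im)
E
python3 go.py .427 -.129 .06 -17.5
```

```text
t 3.3 pos [ 0.4264 -0.1295  0.1743] yaw,xaxis (np.float64(-17.666146355592065), array([-0.0013,  0.0009, -1.    ])) w 1.0 F [ 0.6552 -0.9465  0.6797] q [-0.3509 -0.1204  2.1502  0.0005  1.1134 -1.6136]
shift [0.1143 0.0005 0.0006] rot [-0.17 -0.09 -0.03]
t 3.35 pos [ 0.4256 -0.1284  0.1729] yaw,xaxis (np.float64(-17.574150231330773), array([-0.0032,  0.0017, -1.    ])) w 1.004 F [-0.6729  0.3042 -1.919 ] q [-0.3494 -0.1199  2.1524  0.0005  1.1126 -1.6137]
shift [ 0.1129 -0.0002  0.0019] rot [-0.07 -0.2  -0.04]
```

View pics/w2.png

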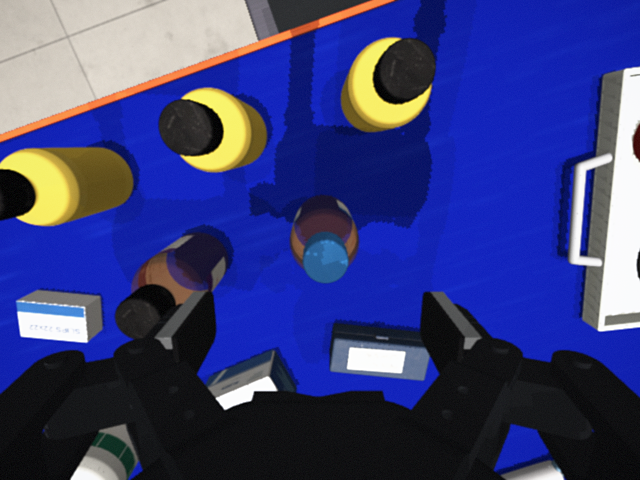

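```bash
python3 - <<'E'
from h import *
c=cam('wrist'); s=manip.get_state()
print(proj('wrist',[[*s['ee_pos'][:2],.111]],c), back('wrist',(326,257),.111,c))
E
```

```text
[[317.0298 262.3897]] [[ 0.424  -0.1224  0.111 ]]
```

Call:
move_arm(rotation=[[0,0,0],[0,0,0],[0,0,0],[0,0,0]], xyz=[[0.045,0.004,-0.001],[0.09,0.004,-0.001],[0.114,0.004,-0.001],[0.114,0.004,-0.001]], gripper=[0,0,0,0])

```text
clock: 3.75
ee_pos: [0.4241, -0.1224, 0.0583]
tcp_rot: [0.24, 1.565, -0.237]
force: [-1.2, -0.4, -1.0]
width: 1.0
```

Call:
move_arm(rotation=[[0,0,0],[0,0,0],[0,0,0],[0,0,0],[0,0,0]], xyz=[[0,0,0],[0,0,0],[0,0,0],[0,0,0],[0,0,0]], gripper=[0.6,0.6,0.6,0.6,0.6], force=40)

```text
clock: 4.25
ee_pos: [0.4294, -0.1255, 0.0638]
tcp_rot: [0.24, 1.553, -0.24]
force: [-0.1, 1.7, 6.0]
width: 0.578
```

Call:
move_arm(rotation=[[0,0,0],[0,0,0],[0,0,0]], xyz=[[0,0,0],[-0.02,0,0],[-0.04,0,0]], gripper=[0.6,0.6,0.6])

```text
clock: 4.55
ee_pos: [0.4268, -0.1249, 0.102]
tcp_rot: [0.24, 1.558, -0.24]
force: [-0.7, -0.3, -0.9]
width: 0.576
```

```bash
python3 go.py  .5751 .2932 .18 -17.5; python3 - <<'E'
from h import *
im=manip.camera('scene'); crop(im,(200,180,250,180),3,'pics/s2.png')
E
```

```text
t 4.55 pos [ 0.4268 -0.1249  0.102 ] yaw,xaxis (np.float64(-17.53356224441689), array([-0.0004,  0.0002, -1.    ])) w 0.576 F [-0.6988 -0.2703 -0.891 ] q [-0.3408 -0.0342  2.2199  0.      0.9564 -1.6055]
shift [-0.078   0.4434  0.0154] rot [-0.03 -0.02 -0.  ]
```

View pics/s2.png

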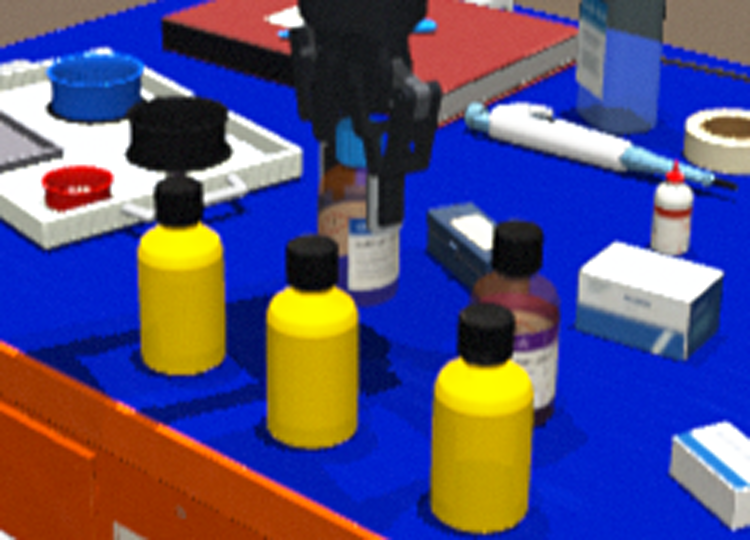

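Call:
move_arm(rotation=[[0,0,0],[0,0,0],[0,0,0],[0,0,0],[0,0,0]], xyz=[[-0.03,0.02,0],[-0.05,0.06,0.002],[-0.06,0.105,0.004],[-0.06,0.15,0.006],[-0.06,0.195,0.007]], gripper=[0.6,0.6,0.6,0.6,0.6])

```text
clock: 5.1
ee_pos: [0.4938, 0.0604, 0.1625]
tcp_rot: [0.241, 1.554, -0.24]
force: [0.2, -0.4, -0.9]
width: 0.579
```

Call:
move_arm(rotation=[[0,0,0],[0,0,0],[0,0,0],[0,0,0],[0,0,0]], xyz=[[0,0.045,0.002],[0,0.09,0.003],[0,0.135,0.005],[0,0.18,0.007],[0,0.22,0.008]], gripper=[0.6,0.6,0.6,0.6,0.6])

```text
clock: 5.6
ee_pos: [0.5671, 0.2685, 0.1613]
tcp_rot: [0.24, 1.557, -0.239]
force: [0.7, 0.7, -1.6]
width: 0.574
```

Call:
move_arm(rotation=[[0,0,0],[0,0,0],[0,0,0]], xyz=[[0,0.02,0],[0,0.028,0],[0,0.028,0]], gripper=[0.6,0.6,0.6])

```text
clock: 5.9
ee_pos: [0.5748, 0.2935, 0.1609]
tcp_rot: [0.239, 1.558, -0.239]
force: [-0.4, 0.1, -1.3]
width: 0.581
```

```bash
python3 go.py  .5751 .2932 .074 -17.5; python3 - <<'E'
from h import *
im=manip.camera('wrist'); cv2.imwrite('pics/w3.png',im)
im=manip.camera('scene'); crop(im,(130,120,220,160),3.5,'pics/s3.png')
E
python3 go.py  .5751 .2932 .074 -17.5
```

```text
t 5.9 pos [0.5748 0.2935 0.1609] yaw,xaxis (np.float64(-17.452996897813644), array([-0.0002, -0.0003, -1.    ])) w 0.581 F [-0.4041  0.1051 -1.2795] q [ 0.4336  0.2713  1.7552 -0.0002  1.1154 -0.8325]
shift [ 0.0869 -0.0001  0.0004] rot [ 0.05 -0.01  0.02]
t 6.0 pos [0.5744 0.2918 0.1609] yaw,xaxis (np.float64(-17.53928621446252), array([-0.0008, -0.001 , -1.    ])) w 0.576 F [-0.2805  0.1026 -1.547 ] q [ 0.4317  0.2698  1.7571 -0.0006  1.1159 -0.8327]
shift [0.0869 0.0017 0.0003] rot [-0.04 -0.03  0.07]
```

View pics/w3.png

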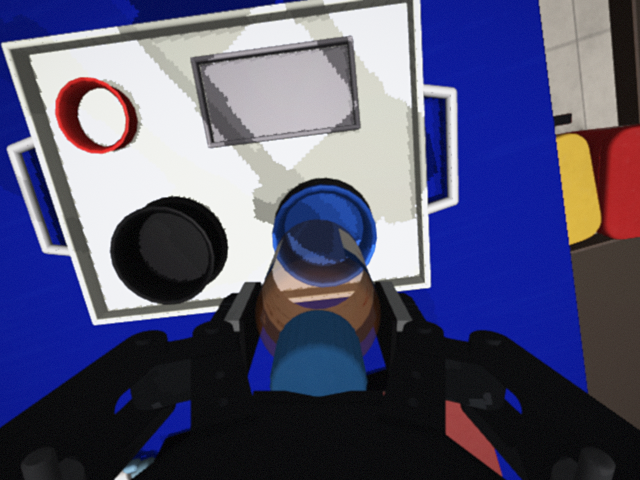

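View pics/s3.png

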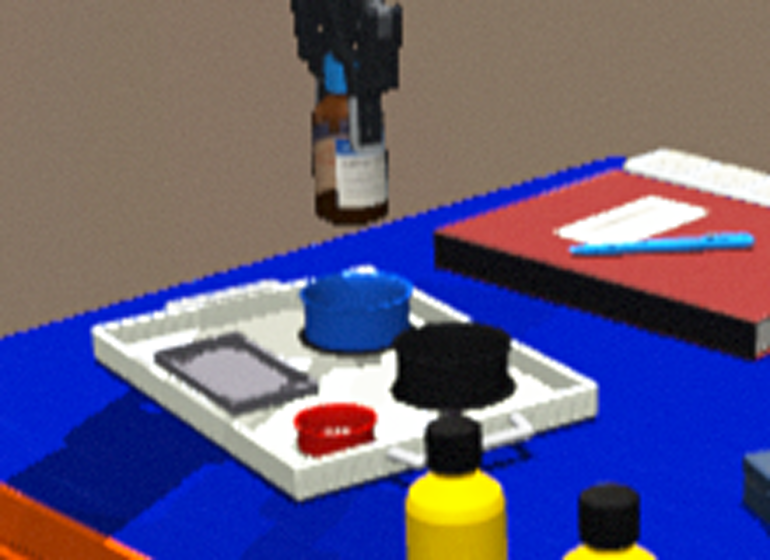

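```bash
python3 - <<'E'
from h import *
c=cam('wrist'); s=manip.get_state()
print(back('wrist',(325,234),.042,c)[0], 'black',back('wrist',(165,254),.042,c)[0],'red',back('wrist',(95,115),.026,c)[0],'bay',back('wrist',[(191,59),(353,38),(360,127),(212,146)],.018,c))
E
```

```text
[0.5741 0.2979 0.042 ] black [0.5526 0.1779 0.042 ] red [0.443  0.1646 0.026 ] bay [[0.4275 0.2433 0.018 ]
 [0.4496 0.3576 0.018 ]
 [0.5087 0.3462 0.018 ]
 [0.488  0.2348 0.018 ]]
```

Call:
move_arm(rotation=[[0,0,0],[0,0,0],[0,0,0],[0,0,0],[0,0,0]], xyz=[[0.03,0.002,0],[0.055,0.002,0],[0.072,0.002,0],[0.082,0.002,0],[0.087,0.002,0]], gripper=[0.6,0.6,0.6,0.6,0.6])

```text
clock: 6.5
ee_pos: [0.5748, 0.2933, 0.0759]
tcp_rot: [0.239, 1.56, -0.243]
force: [-12.7, -7.6, 30.2]
width: 0.573
```

```bash
python3 go.py  .575 .295 .074 -17.5; python3 - <<'E'
from h import *
im=manip.camera('scene'); crop(im,(130,120,220,160),3.5,'pics/s4.png')
E
python3 go.py  .575 .295 .074 -17.5
```

```text
t 6.5 pos [0.5748 0.2933 0.0759] yaw,xaxis (np.float64(-17.560219727545444), array([-0.0028, -0.0023, -1.    ])) w 0.573 F [-12.6822  -7.627   30.2254] q [ 0.4337  0.359   1.8132 -0.0011  0.9728 -0.83  ]
shift [ 0.0019  0.0017 -0.0003] rot [-0.06 -0.11  0.17]
t 6.55 pos [0.5753 0.2937 0.0761] yaw,xaxis (np.float64(-17.55437025491743), array([-0.0014, -0.0014, -1.    ])) w 0.575 F [ 1.1606  0.1967 -1.9655] q [ 0.4339  0.359   1.8129 -0.0008  0.9715 -0.8301]
shift [ 0.0021  0.0011 -0.0006] rot [-0.05 -0.05  0.1 ]
```

View pics/s4.png

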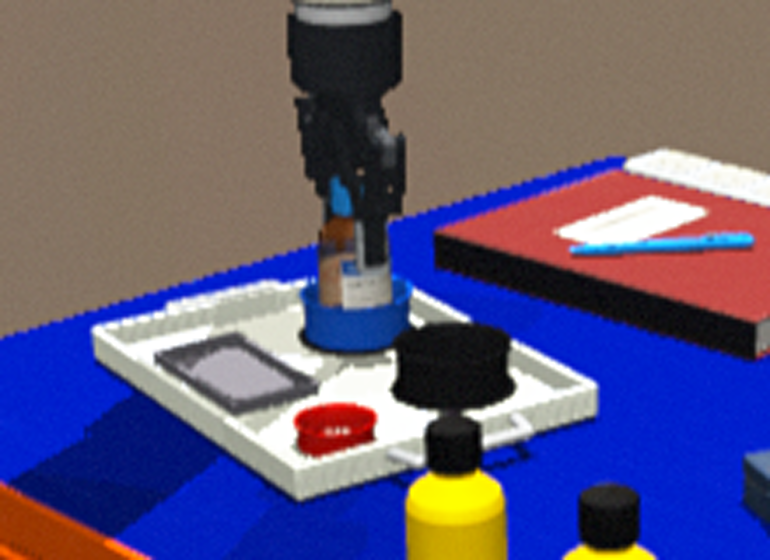

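Call:
move_arm(rotation=[[0,0,0],[0,0,0],[0,0,0],[0,0,0]], xyz=[[0.001,0,0],[0.001,0,0],[0.001,0,0],[0.001,0,0]], gripper=[0.6,0.3,0.15,0.15])

```text
clock: 6.95
ee_pos: [0.5761, 0.2949, 0.074]
tcp_rot: [0.241, 1.556, -0.239]
force: [-0.1, 0.1, -0.4]
width: 0.849
```

```bash
python3 go.py  .575 .295 .18 -17.5; python3 - <<'E'
from h import *
im=manip.camera('wrist'); cv2.imwrite('pics/w4.png',im)
E
```

```text
t 6.95 pos [0.5761 0.2949 0.074 ] yaw,xaxis (np.float64(-17.53327554322131), array([ 0.0014,  0.0007, -1.    ])) w 0.849 F [-0.112   0.1081 -0.444 ] q [ 0.4347  0.3617  1.8137  0.      0.9647 -0.8301]
shift [-0.106  -0.0002 -0.0009] rot [-0.03  0.06 -0.06]
```

View pics/w4.png

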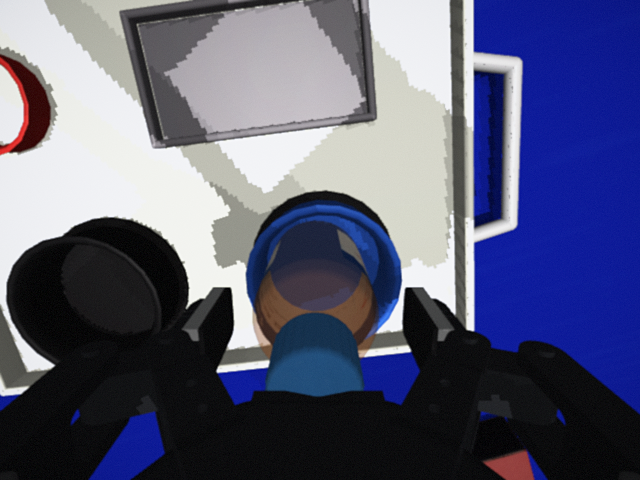

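Call:
move_arm(rotation=[[0,0,0],[0,0,0],[0,0,0],[0,0,0],[0,0,0]], xyz=[[-0.045,0,0],[-0.09,0,0],[-0.13,-0.02,0],[-0.14,-0.065,0.002],[-0.14,-0.11,0.004]], gripper=[0,0,0,0,0])

```text
clock: 7.5
ee_pos: [0.5481, 0.189, 0.2173]
tcp_rot: [0.24, 1.551, -0.236]
force: [0.2, -1.7, -0.9]
width: 1.0
```

Call:
move_arm(rotation=[[0,0,0],[0,0,0],[0,0,0],[0,0,0],[0,0,0]], xyz=[[0,-0.048,0.002],[0,-0.096,0.004],[0,-0.144,0.006],[0,-0.192,0.008],[0,-0.24,0.01]], gripper=[0,0,0,0,0])

```text
clock: 8.0
ee_pos: [0.4828, -0.0448, 0.2135]
tcp_rot: [0.239, 1.556, -0.24]
force: [1.1, -0.6, -0.6]
width: 1.002
```

Call:
move_arm(rotation=[[0,0,0],[0,0,0],[0,0,0],[0,0,0],[0,0,0]], xyz=[[0,-0.048,0.002],[0,-0.096,0.004],[0,-0.144,0.006],[0,-0.185,0.006],[0,-0.21,0.006]], gripper=[0,0,0,0,0])

```text
clock: 8.5
ee_pos: [0.4249, -0.2479, 0.2135]
tcp_rot: [0.241, 1.557, -0.243]
force: [0.3, 0.6, -1.1]
width: 1.0
```

Call:
move_arm(rotation=[[0,0,0],[0,0,0]], xyz=[[0.02,0,0],[0.035,0,0]], gripper=[0,0,0])

```text
$.gripper: bad value
```

```bash
python3 go.py  .427 -.245 .18 -17.5; python3 - <<'E'
from h import *
im=manip.camera('wrist'); cv2.imwrite('pics/w5.png',im)
im=manip.camera('scene'); crop(im,(130,120,220,160),3.5,'pics/s5.png')
c=cam('wrist'); s=manip.get_state()
print(proj('wrist',[[*s['ee_pos'][:2],.117]],c))
E
```

```text
t 8.5 pos [ 0.4249 -0.2479  0.2135] yaw,xaxis (np.float64(-17.646533439428122), array([ 0.0004, -0.0011, -1.    ])) w 1.0 F [ 0.2577  0.6265 -1.0618] q [-0.5783 -0.0636  2.0224 -0.0008  1.1818 -1.8409]
shift [0.0335 0.0035 0.0011] rot [-0.15  0.04  0.05]
[[317.3247 245.1988]]
```

View pics/w5.png

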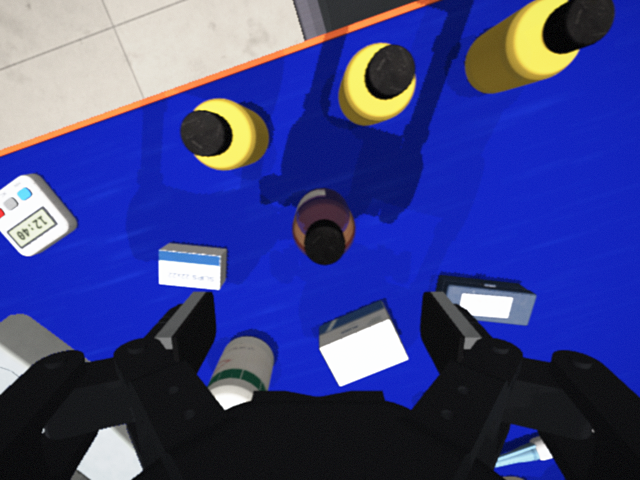

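View pics/s5.png

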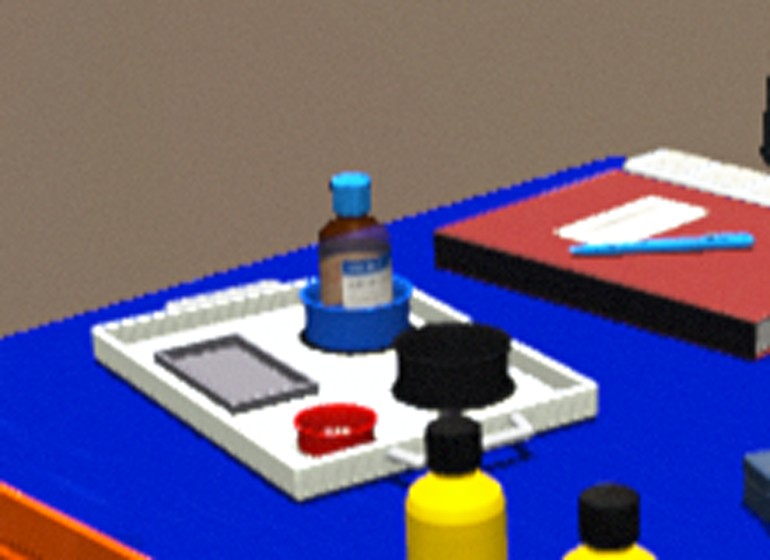

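Call:
move_arm(rotation=[[0,0,0],[0,0,0],[0,0,0],[0,0,0],[0,0,0]], xyz=[[0.045,0.005,0.001],[0.09,0.005,0.001],[0.13,0.005,0.001],[0.146,0.005,0.001],[0.146,0.005,0.001]], gripper=[0,0,0,0,0])

```text
clock: 9.1
ee_pos: [0.426, -0.2382, 0.064]
tcp_rot: [0.242, 1.564, -0.237]
force: [-0.8, 0.2, -0.7]
width: 0.999
```

Call:
move_arm(rotation=[[0,0,0],[0,0,0],[0,0,0],[0,0,0],[0,0,0]], xyz=[[0,0,0],[0,0,0],[0,0,0],[0,0,0],[0,0,0]], gripper=[0.6,0.6,0.6,0.6,0.6])

```text
clock: 9.6
ee_pos: [0.4301, -0.2418, 0.0695]
tcp_rot: [0.239, 1.553, -0.241]
force: [-0.4, -0.8, 6.2]
width: 0.602
```

Call:
move_arm(rotation=[[0,0,0],[0,0,0],[0,0,0]], xyz=[[0,0,0],[-0.02,0,0],[-0.045,0,0]], gripper=[0.6,0.6,0.6])

```text
clock: 9.9
ee_pos: [0.4269, -0.2397, 0.1115]
tcp_rot: [0.242, 1.561, -0.239]
force: [0.6, 0.1, -2.7]
width: 0.601
```

```bash
python3 go.py  .553 .173 .165 -17.5; python3 - <<'E'
from h import *
im=manip.camera('scene'); crop(im,(250,150,220,160),3.5,'pics/s6.png')
E
```

```text
t 9.9 pos [ 0.4269 -0.2397  0.1115] yaw,xaxis (np.float64(-17.538443411099554), array([-0.0031,  0.0022, -1.    ])) w 0.601 F [ 0.5517  0.0784 -2.6781] q [-0.5627  0.0428  2.1223  0.0003  0.9804 -1.8276]
shift [-0.053   0.4316 -0.0043] rot [-0.04 -0.21 -0.07]
```

View pics/s6.png

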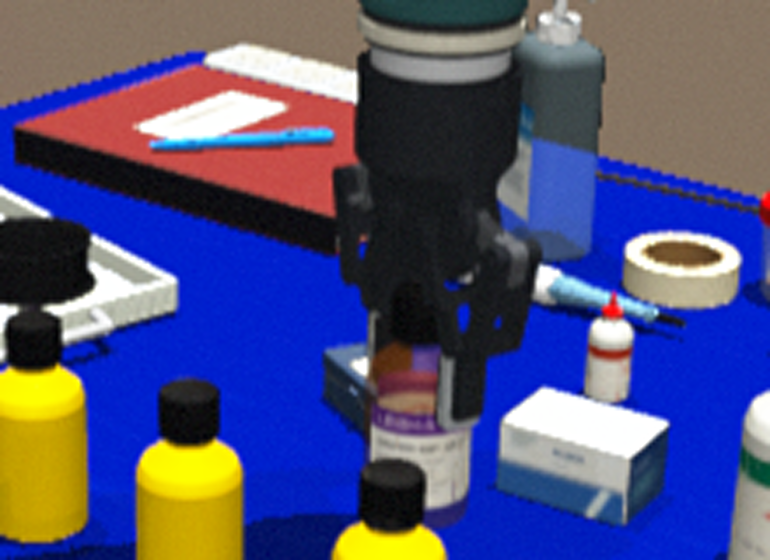

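Call:
move_arm(rotation=[[0,0,0],[0,0,0],[0,0,0],[0,0,0],[0,0,0]], xyz=[[-0.03,0.02,0],[-0.05,0.06,0],[-0.055,0.105,-0.001],[-0.055,0.15,-0.001],[-0.055,0.195,-0.002]], gripper=[0.6,0.6,0.6,0.6,0.6])

```text
clock: 10.45
ee_pos: [0.4856, -0.0527, 0.1675]
tcp_rot: [0.241, 1.556, -0.241]
force: [1.3, -0.2, -2.7]
width: 0.597
```

Call:
move_arm(rotation=[[0,0,0],[0,0,0],[0,0,0],[0,0,0],[0,0,0]], xyz=[[0,0.045,0],[0,0.09,-0.001],[0,0.135,-0.001],[0,0.18,-0.002],[0,0.215,-0.002]], gripper=[0.6,0.6,0.6,0.6,0.6])

```text
clock: 10.95
ee_pos: [0.548, 0.154, 0.1666]
tcp_rot: [0.24, 1.558, -0.239]
force: [0.5, 0.5, -1.8]
width: 0.602
```

Call:
move_arm(rotation=[[0,0,0],[0,0,0],[0,0,0]], xyz=[[0,0.018,0],[0,0.022,0],[0,0.022,0]], gripper=[0.6,0.6,0.6])

```text
clock: 11.25
ee_pos: [0.5542, 0.1722, 0.1666]
tcp_rot: [0.239, 1.559, -0.24]
force: [-0.5, -1.5, -2.4]
width: 0.599
```

```bash
python3 go.py  .553 .173 .0815 -17.5; python3 - <<'E'
from h import *
im=manip.camera('wrist'); cv2.imwrite('pics/w6.png',im)
E
python3 go.py  .553 .173 .0815 -17.5
```

```text
t 11.25 pos [0.5542 0.1722 0.1666] yaw,xaxis (np.float64(-17.47620799547203), array([-0.0012, -0.0009, -1.    ])) w 0.599 F [-0.5414 -1.4731 -2.4368] q [ 0.2586  0.1493  1.8918 -0.0006  1.1019 -1.0069]
shift [ 0.0851  0.0005 -0.0013] rot [ 0.02 -0.05  0.07]
t 11.3 pos [0.5541 0.1715 0.1667] yaw,xaxis (np.float64(-17.526606342647874), array([-0.0012, -0.001 , -1.    ])) w 0.598 F [-0.1618  0.1768 -1.8959] q [ 0.2575  0.1487  1.8923 -0.0008  1.1021 -1.007 ]
shift [ 0.0852  0.0013 -0.0014] rot [-0.03 -0.05  0.08]
```

View pics/w6.png

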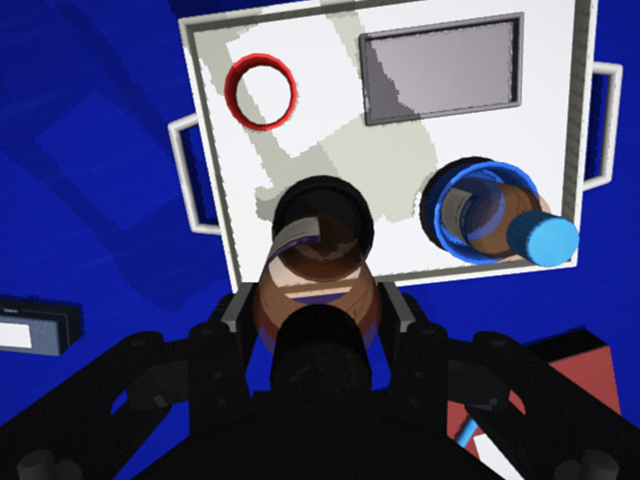

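Call:
move_arm(rotation=[[0,0,0],[0,0,0],[0,0,0],[0,0,0],[0,0,0]], xyz=[[0.03,0.002,0],[0.055,0.002,0],[0.072,0.002,0],[0.08,0.002,0],[0.084,0.002,0]], gripper=[0.6,0.6,0.6,0.6,0.6])

```text
clock: 11.8
ee_pos: [0.5546, 0.1729, 0.0825]
tcp_rot: [0.24, 1.559, -0.242]
force: [0.2, 0.4, -1.5]
width: 0.602
```

Call:
move_arm(rotation=[[0,0,0],[0,0,0],[0,0,0]], xyz=[[0.001,0,0],[0.002,0,0],[0.002,0,0]], gripper=[0.6,0.6,0.6])

```text
clock: 12.1
ee_pos: [0.5559, 0.1744, 0.0822]
tcp_rot: [0.24, 1.556, -0.24]
force: [-0.1, 0.9, -2.7]
width: 0.602
```

Call:
move_arm(rotation=[[0,0,0],[0,0,0],[0,0,0],[0,0,0]], xyz=[[0,0,0],[0,0,0],[0,0,0],[0,0,0]], gripper=[0.3,0.15,0.15,0.15])

```text
clock: 12.5
ee_pos: [0.5556, 0.1745, 0.0817]
tcp_rot: [0.24, 1.557, -0.24]
force: [0.8, 0.0, 0.6]
width: 0.855
```

```bash
python3 go.py  .553 .173 .0815 -17.5; python3 - <<'E'
from h import *
im=manip.camera('scene'); crop(im,(130,120,220,160),3.5,'pics/s7.png')
E
```

```text
t 12.5 pos [0.5556 0.1745 0.0817] yaw,xaxis (np.float64(-17.51360160560311), array([ 0.0008,  0.0002, -1.    ])) w 0.855 F [0.8025 0.0176 0.5514] q [ 0.2616  0.2441  1.9534 -0.      0.9433 -1.0035]
shift [ 0.0002 -0.0022 -0.002 ] rot [-0.01  0.04 -0.02]
```

View pics/s7.png

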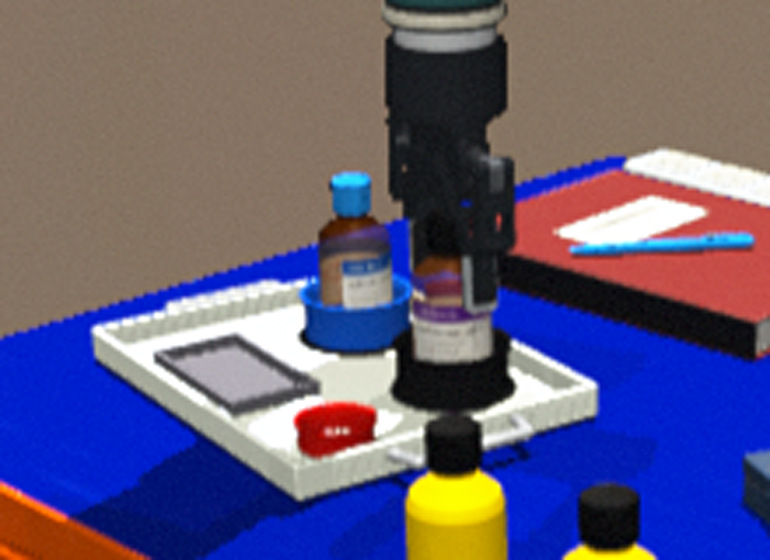

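Call:
move_arm(rotation=[[0,0,0],[0,0,0],[0,0,0],[0,0,0],[0,0,0]], xyz=[[-0.045,0,0],[-0.09,0,0],[-0.13,-0.015,0.01],[-0.13,-0.05,0.035],[-0.13,-0.087,0.063]], gripper=[0,0,0,0,0])

```text
clock: 13.05
ee_pos: [0.5907, 0.0725, 0.2144]
tcp_rot: [0.239, 1.552, -0.237]
force: [0.9, 0.3, -1.1]
width: 1.001
```

Call:
move_arm(rotation=[[0,0,0],[0,0,0],[0,0,0],[0,0,0],[0,0,0]], xyz=[[0.01,-0.037,0.027],[0.02,-0.074,0.054],[0.03,-0.111,0.081],[0.04,-0.148,0.108],[0.05,-0.185,0.135]], gripper=[0,0,0,0,0])

```text
clock: 13.55
ee_pos: [0.6625, -0.1465, 0.1609]
tcp_rot: [0.24, 1.557, -0.24]
force: [0.9, 0.2, 0.4]
width: 1.001
```

Call:
move_arm(rotation=[[0,0,0],[0,0,0],[0,0,0]], xyz=[[0,-0.03,0.022],[0,-0.04,0.027],[0,-0.04,0.027]], gripper=[0,0,0])

```text
clock: 13.85
ee_pos: [0.6759, -0.1927, 0.161]
tcp_rot: [0.242, 1.557, -0.242]
force: [-0.4, 0.2, 0.4]
width: 1.0
```

```bash
python3 go.py  .677 -.19 .06 -17.5; python3 - <<'E'
from h import *
im=manip.camera('wrist'); cv2.imwrite('pics/w7.png',im)
c=cam('wrist'); s=manip.get_state()
print(s['ee_pos'],proj('wrist',[[*s['ee_pos'][:2],.066],[*s['ee_pos'][:2],0]],c))
E
```

```text
t 13.85 pos [ 0.6759 -0.1927  0.161 ] yaw,xaxis (np.float64(-17.669123106464735), array([-0.0002,  0.0001, -1.    ])) w 1.0 F [-0.4363  0.2284  0.4492] q [-0.3132  0.3736  1.6205 -0.      1.1478 -1.5756]
shift [0.101  0.0029 0.0002] rot [-0.17 -0.01  0.  ]
[ 0.6757 -0.1911  0.1611] [[317.0644 246.0117]
 [317.1106 224.1305]]
```

View pics/w7.png

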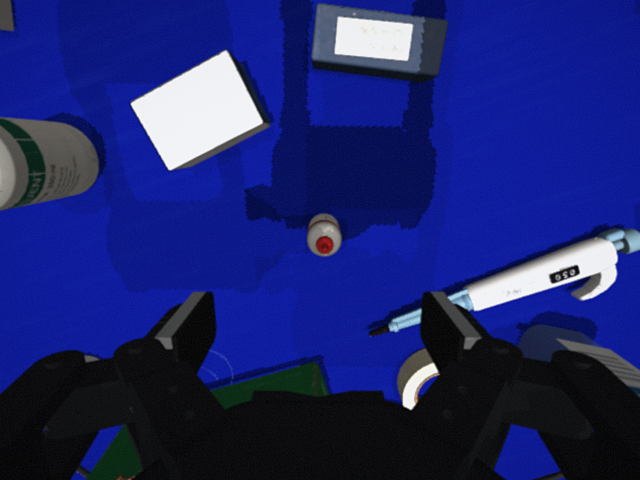

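```bash
python3 - <<'E'
from h import *
from go import *
c=cam('wrist'); s=manip.get_state(); Rc=R.from_rotvec(s['tcp_rot'])
for n,uv in (('pentip',(375,330)),('pen2',(470,297)),('pen3',(600,240))):
    w=back('wrist',uv,.012,c)[0]; print(n,w,Rc.inv().apply(w-s['ee_pos']))
E
```

```text
pentip [ 0.7824 -0.1701  0.012 ] [0.149  0.0522 0.0954]
pen2 [ 0.7763 -0.0821  0.012 ] [0.1491 0.1343 0.063 ]
pen3 [0.7579 0.0319 0.012 ] [0.1492 0.2373 0.011 ]
```

Call:
move_arm(rotation=[[0,0,0],[0,0,0],[0,0,0],[0,0,0],[0,0,0]], xyz=[[0.045,0.004,0],[0.09,0.004,0],[0.115,0.004,0],[0.122,0.004,0],[0.122,0.004,0]], gripper=[0,0,0.2,0.4,0.5], force=30)

```text
clock: 14.4
ee_pos: [0.6761, -0.1852, 0.0383]
tcp_rot: [0.239, 1.56, -0.238]
force: [-0.1, 0.5, -0.2]
width: 0.519
```

Call:
move_arm(rotation=[[0,0,0],[0,0,0],[0,0,0],[0,0,0],[0,0,0]], xyz=[[0,0,0],[0,0,0],[0,0,0],[0,0,0],[0,0,0]], gripper=[0.85,0.85,0.85,0.85,0.85])

```text
clock: 14.9
ee_pos: [0.6788, -0.1875, 0.0418]
tcp_rot: [0.24, 1.553, -0.24]
force: [-0.5, 2.0, 7.3]
width: 0.294
```

Call:
move_arm(rotation=[[0,0,0],[0,0,0],[0,0,0]], xyz=[[-0.01,0,0],[-0.03,0,0],[-0.06,0,0]], gripper=[0.85,0.85,0.85])

```text
clock: 15.2
ee_pos: [0.6749, -0.1867, 0.0975]
tcp_rot: [0.241, 1.563, -0.24]
force: [0.0, 0.8, -1.1]
width: 0.295
```

```bash
python3 go.py  .442 .161 .13 -17.5; python3 - <<'E'
from h import *
im=manip.camera('scene'); crop(im,(330,150,180,140),4,'pics/s8.png')
E
```

```text
t 15.2 pos [ 0.6749 -0.1867  0.0975] yaw,xaxis (np.float64(-17.533477520281846), array([-0.0053,  0.0015, -1.    ])) w 0.295 F [ 0.0483  0.846  -1.1099] q [-0.3054  0.4291  1.6691 -0.0002  1.0489 -1.57  ]
shift [-0.0307  0.2614 -0.327 ] rot [-0.03 -0.31  0.01]
```

View pics/s8.png

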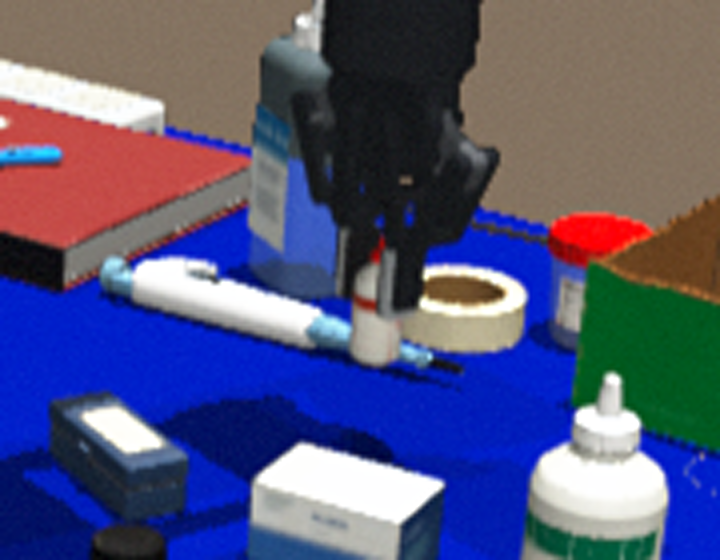

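Call:
move_arm(rotation=[[0,0,0],[0,0,0],[0,0,0],[0,0,0],[0,0,0]], xyz=[[-0.02,0.01,-0.015],[-0.03,0.038,-0.048],[-0.03,0.066,-0.083],[-0.03,0.094,-0.118],[-0.03,0.122,-0.153]], gripper=[0.85,0.85,0.85,0.85,0.85])

```text
clock: 15.75
ee_pos: [0.5668, -0.0238, 0.1297]
tcp_rot: [0.241, 1.557, -0.241]
force: [-0.2, 0.8, -0.5]
width: 0.292
```

Call:
move_arm(rotation=[[0,0,0],[0,0,0],[0,0,0],[0,0,0],[0,0,0]], xyz=[[0,0.028,-0.035],[0,0.056,-0.07],[0,0.084,-0.105],[0,0.112,-0.14],[0,0.135,-0.168]], gripper=[0.85,0.85,0.85,0.85,0.85])

```text
clock: 16.25
ee_pos: [0.4467, 0.1559, 0.1296]
tcp_rot: [0.24, 1.557, -0.24]
force: [0.5, 0.6, -1.0]
width: 0.292
```

Call:
move_arm(rotation=[[0,0,0],[0,0,0],[0,0,0]], xyz=[[0,0.004,-0.006],[0,0.004,-0.006],[0,0.004,-0.006]], gripper=[0.85,0.85,0.85])

```text
clock: 16.55
ee_pos: [0.4445, 0.1598, 0.1297]
tcp_rot: [0.24, 1.556, -0.24]
force: [0.1, -0.4, -1.9]
width: 0.293
```

```bash
python3 go.py  .442 .161 .05 -17.5; python3 - <<'E'
from h import *
im=manip.camera('wrist'); cv2.imwrite('pics/w8.png',im)
im=manip.camera('scene'); crop(im,(130,120,220,160),3.5,'pics/s9.png')
E
python3 go.py  .442 .161 .05 -17.5
```

```text
t 16.55 pos [0.4445 0.1598 0.1297] yaw,xaxis (np.float64(-17.508785405664256), array([ 0.0011, -0.0003, -1.    ])) w 0.293 F [ 0.1253 -0.3721 -1.8635] q [ 0.2927 -0.0168  2.1443 -0.0007  1.0131 -0.9721]
shift [ 0.0796  0.0004 -0.0029] rot [-0.01  0.07 -0.  ]
t 16.65 pos [0.4448 0.1593 0.1295] yaw,xaxis (np.float64(-17.597470268025628), array([ 0.0007, -0.0002, -1.    ])) w 0.294 F [-0.4638  0.3809 -0.7742] q [ 0.2915 -0.0161  2.144  -0.0005  1.0132 -0.9719]
shift [ 0.0795  0.0008 -0.0032] rot [-0.1   0.04 -0.  ]
```

View pics/w8.png

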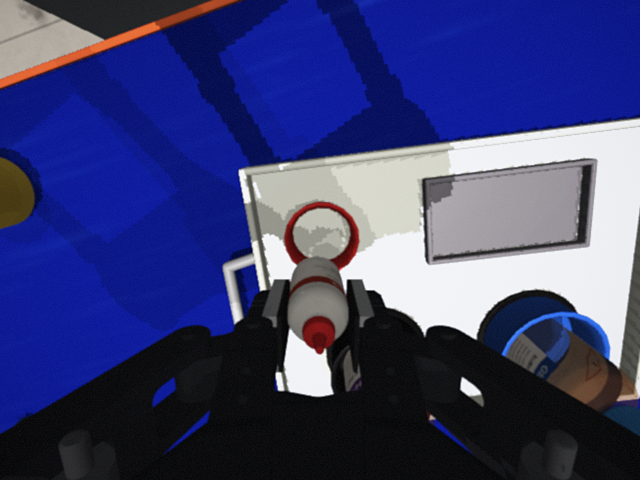

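View pics/s9.png

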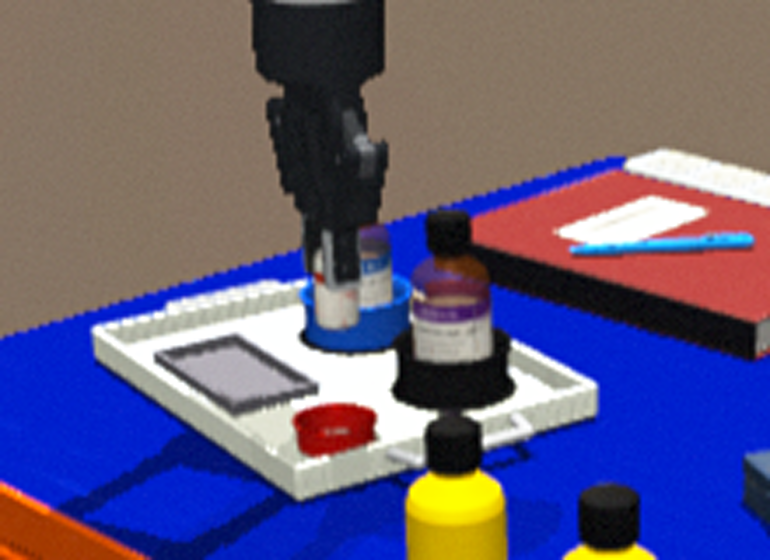

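```bash
python3 - <<'E'
from h import *
c=cam('wrist'); s=manip.get_state()
print(s['ee_pos'],back('wrist',(322,236),.026,c)[0],proj('wrist',[[*s['ee_pos'][:2],.026]],c))
E
```

```text
[0.4448 0.1593 0.1295] [0.4414 0.1639 0.026 ] [[317.1681 242.3405]]
```

Call:
move_arm(rotation=[[0,0,0],[0,0,0],[0,0,0],[0,0,0],[0,0,0]], xyz=[[0.03,0.001,-0.003],[0.055,0.001,-0.003],[0.07,0.001,-0.003],[0.077,0.001,-0.003],[0.08,0.001,-0.003]], gripper=[0.85,0.85,0.85,0.85,0.85])

```text
clock: 17.15
ee_pos: [0.4414, 0.1608, 0.0497]
tcp_rot: [0.239, 1.559, -0.242]
force: [-8.6, -6.3, 23.2]
width: 0.292
```

Call:
move_arm(rotation=[[0,0,0],[0,0,0],[0,0,0]], xyz=[[0.001,0,0],[0.002,0,0],[0.002,0,0]], gripper=[0.85,0.85,0.85])

```text
clock: 17.45
ee_pos: [0.4416, 0.1607, 0.0497]
tcp_rot: [0.239, 1.559, -0.242]
force: [-8.7, -5.6, 18.5]
width: 0.291
```

```bash
python3 go.py  .442 .161 .05 -17.5; python3 - <<'E'
from h import *
im=manip.camera('wrist'); cv2.imwrite('pics/w9.png',im)
im=manip.camera('scene'); crop(im,(150,170,140,100),5.5,'pics/s10.png')
E
```

```text
t 17.45 pos [0.4416 0.1607 0.0497] yaw,xaxis (np.float64(-17.55154603051043), array([-0.0018, -0.002 , -1.    ])) w 0.291 F [-8.7279 -5.6357 18.4948] q [ 0.2971  0.095   2.2045 -0.0019  0.8444 -0.9661]
shift [-0.0003  0.0004  0.0003] rot [-0.05 -0.06  0.14]
```

View pics/s10.png

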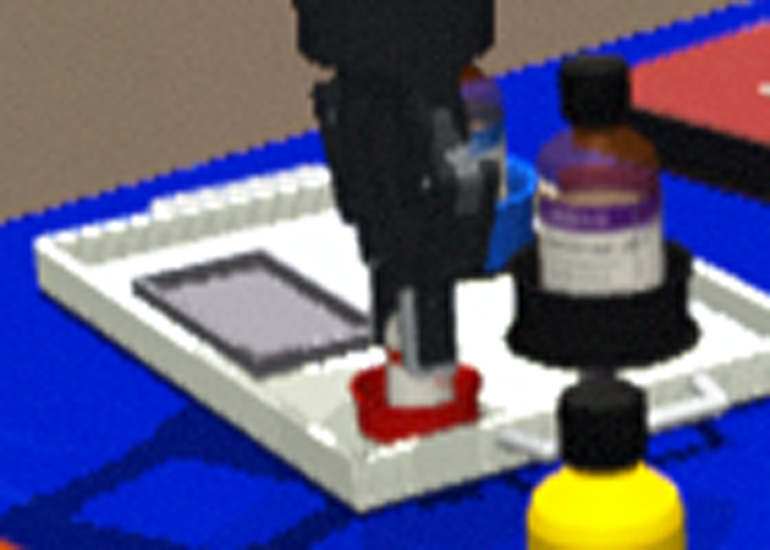

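View pics/w9.png

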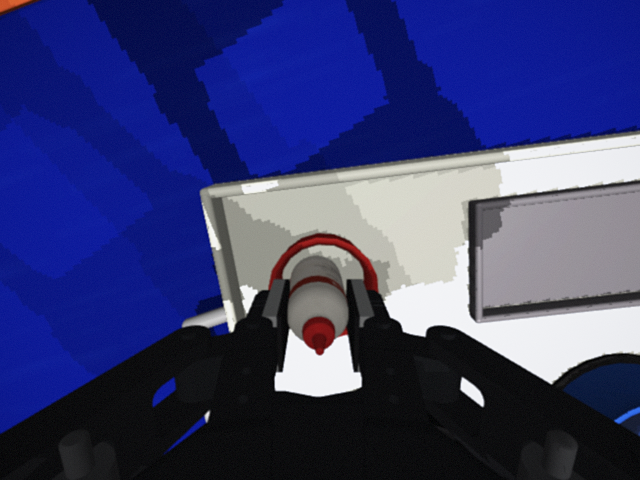

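Call:
move_arm(rotation=[[0,0,0],[0,0,0],[0,0,0],[0,0,0],[0,0,0]], xyz=[[-0.002,0,0],[-0.002,0,0],[-0.002,0,0],[-0.002,0,0],[-0.002,0,0]], gripper=[0.85,0.6,0.4,0.4,0.4])

```text
clock: 18.05
ee_pos: [0.4413, 0.1621, 0.0492]
tcp_rot: [0.24, 1.558, -0.24]
force: [-0.5, 1.5, 0.1]
width: 0.599
```

```bash
python3 go.py  .56 -.116 .13 -115; python3 - <<'E'
from h import *
im=manip.camera('wrist'); cv2.imwrite('pics/w10.png',im)
E
```

```text
t 18.05 pos [0.4413 0.1621 0.0492] yaw,xaxis (np.float64(-17.523244325860087), array([-0.0001, -0.    , -1.    ])) w 0.599 F [-0.506   1.5015  0.1445] q [ 0.2989  0.0949  2.2059 -0.      0.8409 -0.966 ]
shift [-0.0808 -0.2294  0.1969] rot [97.48 -0.    0.01]
```

View pics/w10.png

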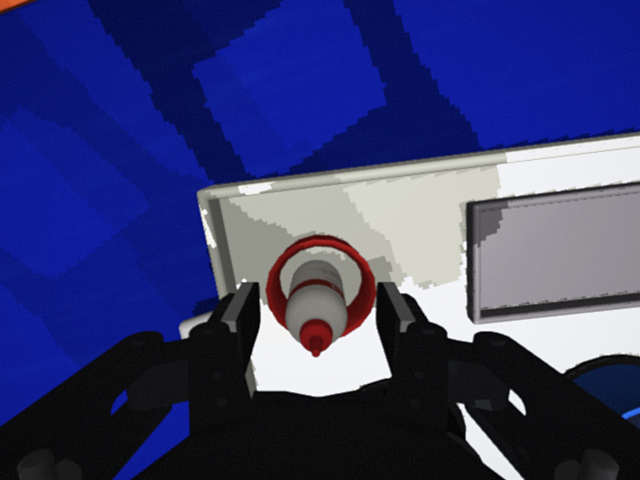

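Call:
move_arm(rotation=[[0,0,0],[8,0,0],[16,0,0],[24,0,0],[32,0,0]], xyz=[[-0.045,0,0],[-0.09,0,0],[-0.12,-0.02,0.017],[-0.13,-0.053,0.045],[-0.13,-0.086,0.073]], gripper=[0.2,0,0,0,0])

```text
clock: 18.6
ee_pos: [0.4873, 0.0577, 0.1825]
tcp_rot: [0.679, 1.457, -0.675]
force: [0.5, 0.1, 0.3]
width: 1.002
```

```bash
python3 go.py  .56 -.116 .18 -115
```

```text
t 18.6 pos [0.4873 0.0577 0.1825] yaw,xaxis (np.float64(-49.71639599810663), array([ 0.0062,  0.0005, -1.    ])) w 1.002 F [0.545  0.0719 0.277 ] q [ 0.067  -0.0418  2.0619  0.0001  1.1153 -0.6362]
shift [ 0.0028 -0.0569  0.1795] rot [65.28  0.02 -0.37]
```

Call:
move_arm(rotation=[[8.4,0,0],[16.8,0,0],[25.2,0,0],[33.6,0,0],[42,0,0]], xyz=[[0,-0.013,0.035],[0,-0.026,0.07],[0,-0.036,0.105],[0,-0.046,0.14],[0,-0.052,0.165]], gripper=[0,0,0,0,0])

```text
clock: 19.1
ee_pos: [0.5531, -0.1033, 0.179]
tcp_rot: [1.234, 1.193, -1.234]
force: [0.6, -0.0, -0.4]
width: 1.002
```

```bash
python3 go.py  .56 -.116 .18 -115
```

```text
t 19.1 pos [ 0.5531 -0.1033  0.179 ] yaw,xaxis (np.float64(-91.9353109082479), array([ 0.    , -0.0004, -1.    ])) w 1.002 F [ 0.5635 -0.02   -0.376 ] q [-0.2287  0.1042  1.918  -0.0004  1.1192 -0.1948]
shift [-0.001   0.0073  0.0124] rot [23.06  0.02 -0.01]
```

Call:
move_arm(rotation=[[8.5,0,0],[17,0,0],[23.2,0,0],[23.2,0,0],[23.2,0,0]], xyz=[[0,0.006,0.012],[0,0.006,0.012],[0,0.006,0.012],[0,0.006,0.012],[0,0.006,0.012]], gripper=[0,0,0,0,0])

```text
clock: 19.6
ee_pos: [0.5581, -0.1132, 0.179]
tcp_rot: [1.517, 0.975, -1.518]
force: [0.1, -0.3, 0.9]
width: 1.002
```

```bash
python3 go.py  .56 -.116 .18 -115;python3 - <<'E'
from h import *
im=manip.camera('wrist'); cv2.imwrite('pics/w11.png',im)
c=cam('wrist'); s=manip.get_state()
print(s['ee_pos'],proj('wrist',[[*s['ee_pos'][:2],.031]],c))
r=manip.cut_out('slides','wrist')
for q in r:
    print(q['conf'],q['rect'])
    m=q['pixels'].astype(np.uint8); cs,_=cv2.findContours(m,0,2); print(cv2.minAreaRect(max(cs,key=cv2.contourArea)))
E
```

```text
t 19.6 pos [ 0.5581 -0.1132  0.179 ] yaw,xaxis (np.float64(-114.56373870027628), array([-0.0006,  0.0001, -1.    ])) w 1.002 F [ 0.1106 -0.3306  0.9271] q [-0.2439  0.1173  1.9037 -0.      1.1212  0.1848]
shift [-0.001   0.0029  0.0017] rot [0.44 0.01 0.03]
[ 0.5581 -0.1132  0.1791] [[317.3999 228.4255]]
0.59 [297.5, 172.7, 42.8, 103.2]
((318.0, 223.0), (106.0, 44.0), 90.0)
```

View pics/w11.png

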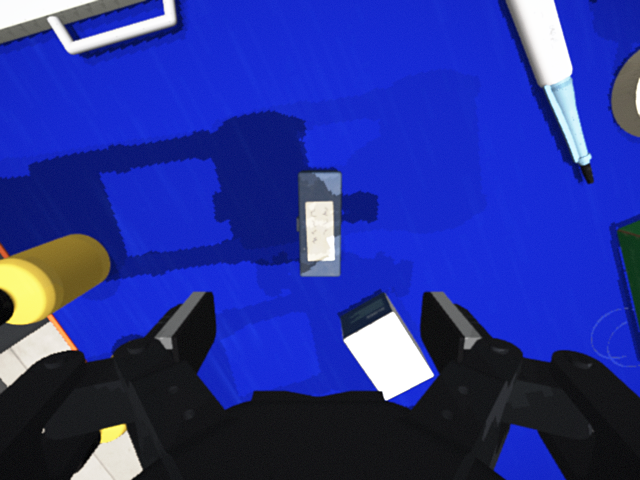

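Call:
move_arm(rotation=[[0.4,0,0],[0.4,0,0],[0.4,0,0],[0.4,0,0],[0.4,0,0]], xyz=[[0.045,0.002,0],[0.09,0.002,0],[0.13,0.002,0],[0.154,0.002,0],[0.154,0.002,0]], gripper=[0,0,0.2,0.3,0.4], force=30)

```text
clock: 20.2
ee_pos: [0.556, -0.113, 0.0209]
tcp_rot: [1.519, 0.977, -1.531]
force: [-0.8, 0.8, 0.0]
width: 0.598
```

Call:
move_arm(rotation=[[0,0,0],[0,0,0],[0,0,0],[0,0,0],[0,0,0]], xyz=[[0,0,0],[0,0,0],[0,0,0],[0,0,0],[0,0,0]], gripper=[0.8,0.8,0.8,0.8,0.8])

```text
clock: 20.7
ee_pos: [0.5607, -0.1143, 0.0263]
tcp_rot: [1.525, 0.968, -1.523]
force: [0.3, -0.2, -1.4]
width: 0.401
```

Call:
move_arm(rotation=[[0,0,0],[0,0,0],[0,0,0]], xyz=[[-0.01,0,0],[-0.03,0,0],[-0.07,0,0]], gripper=[0.8,0.8,0.8])

```text
clock: 21.0
ee_pos: [0.557, -0.1135, 0.0933]
tcp_rot: [1.521, 0.974, -1.53]
force: [0.2, 0.3, -2.3]
width: 0.41
```

```bash
python3 go.py  .467 .293 .12 -100.5; python3 - <<'E'
from h import *
im=manip.camera('scene'); crop(im,(270,150,180,140),4,'pics/s11.png')
im=manip.camera('wrist'); cv2.imwrite('pics/w12.png',im)
E
```

```text
t 21.0 pos [ 0.557  -0.1135  0.0933] yaw,xaxis (np.float64(-115.12194605965247), array([-0.007 ,  0.0017, -1.    ])) w 0.41 F [ 0.2187  0.3033 -2.3383] q [-0.2448  0.2106  1.9702  0.      0.968   0.1937]
shift [-0.0254 -0.2543 -0.3298] rot [-14.62   0.03   0.41]
```

View pics/s11.png

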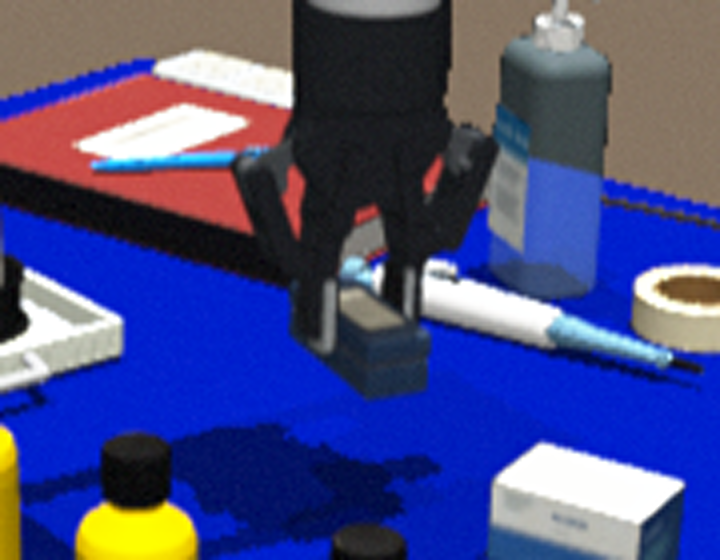

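View pics/w12.png

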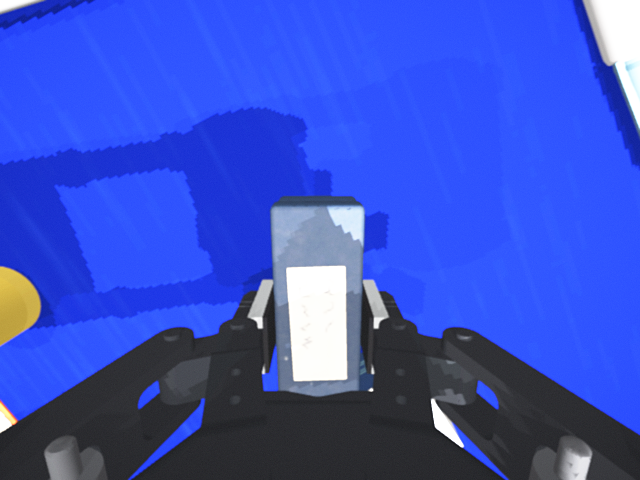

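```bash
python3 - <<'E'
from h import *
c=cam('wrist'); s=manip.get_state(); Rc=R.from_rotvec(s['tcp_rot'])
print(yawn:=s['ee_pos'])
for y,z in ((-.016,-.045),(.016,-.045),(.016,.045),(-.016,.045),(0,0)):
    print(y,z,proj('wrist',[s['ee_pos']+Rc.apply([-.005,y,z])],c))
E
```

```text
[ 0.5647 -0.1153  0.1019]
-0.016 -0.045 [[273.0414 207.8209]]
0.016 -0.045 [[361.0713 207.821 ]]
0.016 0.045 [[354.119  413.2349]]
-0.016 0.045 [[280.1829 413.2454]]
0 0 [[317.1089 319.4681]]
```

Call:
move_arm(rotation=[[0,0,0],[0,0,0],[-4,0,0],[-8,0,0],[-14.6,0,0]], xyz=[[-0.035,-0.005,-0.007],[-0.07,-0.02,-0.025],[-0.095,-0.045,-0.055],[-0.095,-0.072,-0.09],[-0.095,-0.1,-0.127]], gripper=[0.8,0.8,0.8,0.8,0.8])

```text
clock: 21.6
ee_pos: [0.5238, 0.0442, 0.1921]
tcp_rot: [1.343, 1.116, -1.339]
force: [1.0, -0.6, -2.5]
width: 0.404
```

```bash
python3 go.py  .467 .293 .19 -100.5
```

```text
t 21.6 pos [0.5238 0.0442 0.1921] yaw,xaxis (np.float64(-100.38934696885528), array([ 0.0035,  0.0001, -1.    ])) w 0.404 F [ 1.0383 -0.5746 -2.5473] q [ 0.0369  0.0198  1.9822 -0.      1.1361  0.2182]
shift [ 0.0019 -0.1007 -0.2344] rot [ 0.11 -0.04 -0.19]
```

Call:
move_arm(rotation=[[0,0,0],[0,0,0],[0,0,0],[0,0,0],[0,0,0]], xyz=[[0,-0.018,-0.041],[0,-0.036,-0.082],[0,-0.054,-0.123],[0,-0.072,-0.165],[0,-0.088,-0.203]], gripper=[0.8,0.8,0.8,0.8,0.8])

```text
clock: 22.1
ee_pos: [0.4729, 0.2608, 0.1904]
tcp_rot: [1.343, 1.117, -1.343]
force: [0.6, -0.1, -0.7]
width: 0.403
```

Call:
move_arm(rotation=[[0,0,0],[0,0,0],[0,0,0],[0,0,0]], xyz=[[0.02,-0.01,-0.02],[0.04,-0.01,-0.025],[0.06,-0.01,-0.025],[0.06,-0.01,-0.025]], gripper=[0.8,0.8,0.8,0.8])

```text
clock: 22.5
ee_pos: [0.4658, 0.2844, 0.1269]
tcp_rot: [1.337, 1.119, -1.349]
force: [0.3, -0.8, -1.2]
width: 0.406
```

```bash
python3 go.py  .467 .293 .04 -100.5; python3 - <<'E'
from h import *
im=manip.camera('wrist'); cv2.imwrite('pics/w13.png',im)
im=manip.camera('scene'); crop(im,(130,120,220,160),3.5,'pics/s13.png')
E
python3 go.py  .467 .293 .04 -100.5
```

```text
t 22.5 pos [0.4658 0.2844 0.1269] yaw,xaxis (np.float64(-100.46316364938092), array([-0.0061, -0.0034, -1.    ])) w 0.406 F [ 0.3464 -0.7967 -1.2186] q [ 0.5024  0.1304  1.9939 -0.      1.0242  0.6851]
shift [ 0.0869  0.     -0.0091] rot [0.04 0.25 0.31]
t 22.6 pos [0.4683 0.285  0.1301] yaw,xaxis (np.float64(-100.5259264496444), array([-0.0012, -0.0007, -1.    ])) w 0.406 F [ 0.437   0.5493 -0.523 ] q [ 0.5014  0.1279  1.9902 -0.      1.0248  0.6851]
shift [ 0.0901 -0.0026 -0.0077] rot [-0.03  0.05  0.06]
```

View pics/w13.png

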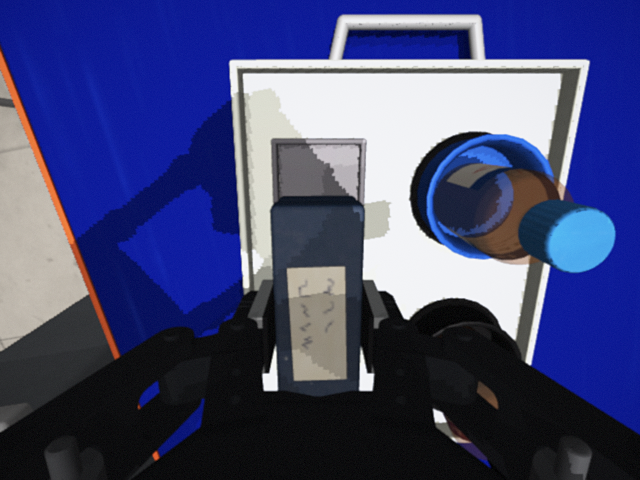

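View pics/s13.png

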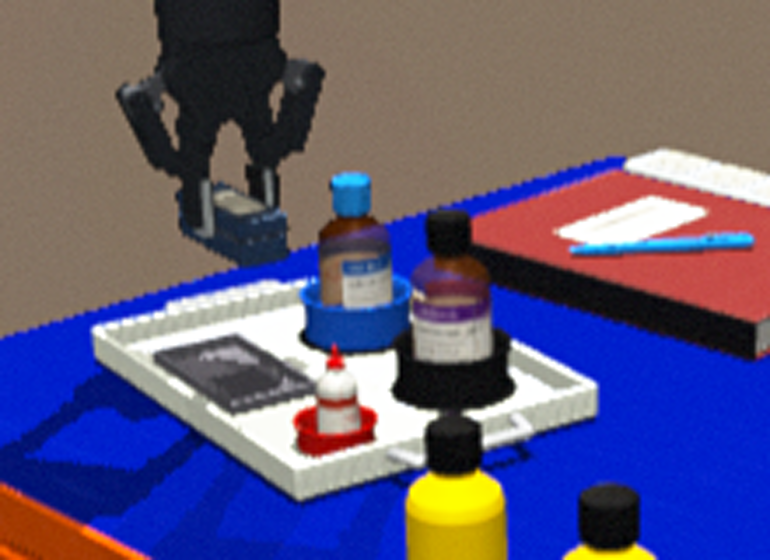

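```bash
python3 - <<'E'
from h import *
c=cam('wrist'); s=manip.get_state(); Rc=R.from_rotvec(s['tcp_rot'])
for uv in ((272,139),(365,139),(319,144)):
    w=back('wrist',uv,.018,c)[0]; print(w,Rc.inv().apply(w-s['ee_pos']))
E
```

```text
[0.4511 0.3599 0.018 ] [ 0.112  -0.0304 -0.0706]
[0.5126 0.3485 0.018 ] [ 0.112   0.0321 -0.0706]
[0.4816 0.3509 0.018 ] [ 0.112   0.0012 -0.0673]
```

Call:
move_arm(rotation=[[0,0,0],[0,0,0],[0,0,0],[0,0,0],[0,0,0]], xyz=[[0.03,-0.001,-0.01],[0.06,-0.001,-0.01],[0.08,-0.001,-0.01],[0.09,-0.001,-0.01],[0.094,-0.001,-0.01]], gripper=[0.8,0.8,0.8,0.8,0.8])

```text
clock: 23.1
ee_pos: [0.4699, 0.2952, 0.0364]
tcp_rot: [1.344, 1.116, -1.344]
force: [-0.2, -0.3, -1.5]
width: 0.401
```

Call:
move_arm(rotation=[[0,0,0],[0,0,0],[0,0,0]], xyz=[[0.001,0,0],[0.001,0,0],[0.001,0,0]], gripper=[0.8,0.8,0.8])

```text
clock: 23.4
ee_pos: [0.4706, 0.2959, 0.0367]
tcp_rot: [1.345, 1.116, -1.341]
force: [0.4, -0.8, -1.5]
width: 0.401
```

```bash
python3 go.py  .467 .293 .04 -100.5; python3 - <<'E'
from h import *
im=manip.camera('wrist'); cv2.imwrite('pics/w14.png',im)
im=manip.camera('scene'); crop(im,(130,160,180,110),4.4,'pics/s14.png')
E
python3 go.py  .467 .293 .04 -100.5
```

```text
t 23.4 pos [0.4706 0.2959 0.0367] yaw,xaxis (np.float64(-100.52576661487758), array([ 0.0021,  0.0012, -1.    ])) w 0.401 F [ 0.3972 -0.7538 -1.5402] q [0.5165 0.2596 2.0357 0.     0.8439 0.7002]
shift [-0.0034 -0.003   0.0035] rot [-0.03 -0.09 -0.1 ]
t 23.5 pos [0.4702 0.2957 0.0363] yaw,xaxis (np.float64(-100.52259315545298), array([ 0.0016,  0.0009, -1.    ])) w 0.404 F [ 0.0635  0.6882 -1.1068] q [ 0.5165  0.2598  2.0362 -0.      0.8437  0.7002]
shift [-0.0037 -0.0027  0.0033] rot [-0.02 -0.07 -0.08]
```

View pics/w14.png

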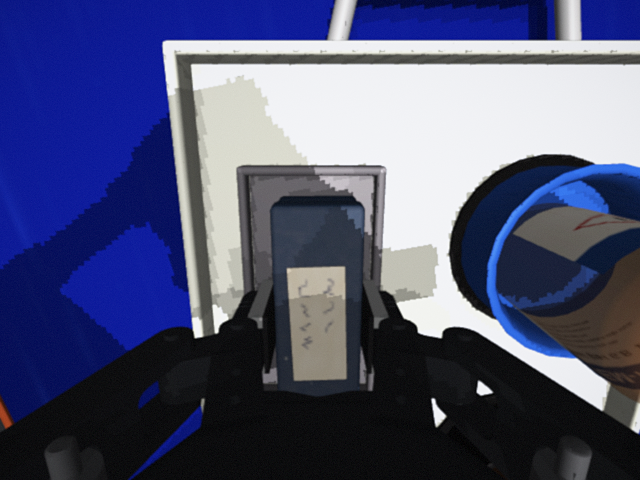

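View pics/s14.png

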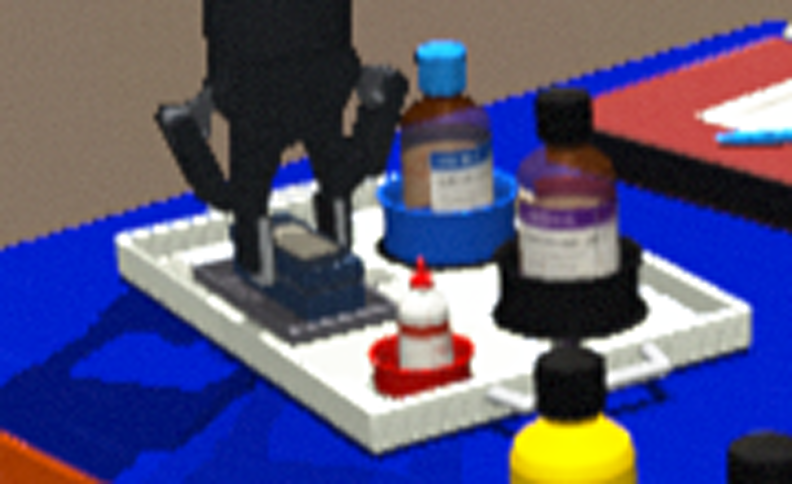

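Call:
move_arm(rotation=[[0,0,0],[0,0,0],[0,0,0]], xyz=[[0,-0.002,0],[0.002,-0.002,0],[0.003,-0.002,0]], gripper=[0.8,0.8,0.8])

```text
clock: 23.8
ee_pos: [0.4677, 0.296, 0.0341]
tcp_rot: [1.343, 1.117, -1.343]
force: [-6.9, -3.8, 18.7]
width: 0.404
```

```bash
python3 go.py  .467 .293 .04 -100.5
```

```text
t 23.8 pos [0.4677 0.296  0.0341] yaw,xaxis (np.float64(-100.51632500573503), array([-0.0002,  0.    , -1.    ])) w 0.404 F [-6.8539 -3.8459 18.7069] q [0.5191 0.2609 2.0401 0.0002 0.8407 0.7026]
shift [-0.0059 -0.0002  0.0031] rot [-0.02  0.    0.01]
```

Call:
move_arm(rotation=[[0,0,0],[0,0,0],[0,0,0],[0,0,0]], xyz=[[-0.001,0,0],[-0.001,0,0],[-0.001,0,0],[-0.001,0,0]], gripper=[0.55,0.45,0.42,0.42])

```text
clock: 24.2
ee_pos: [0.4674, 0.2956, 0.0331]
tcp_rot: [1.343, 1.117, -1.343]
force: [-0.4, 0.4, -0.9]
width: 0.583
```

Call:
move_arm(rotation=[[0,0,0],[0,0,0],[0,0,0],[0,0,0],[0,0,0]], xyz=[[-0.03,0,0],[-0.07,0,0],[-0.11,0,0],[-0.14,0,0],[-0.14,0,0]], gripper=[0.42,0.4,0.2,0,0])

```text
clock: 24.7
ee_pos: [0.4709, 0.2976, 0.1791]
tcp_rot: [1.352, 1.115, -1.334]
force: [0.8, -0.1, -0.2]
width: 0.996
```

```bash
python3 go.py  .437 -.386 .18 -113; python3 - <<'E'
from h import *
s=manip.get_state()
im=manip.camera('wrist'); cv2.imwrite('pics/w15.png',im); c=cam('wrist'); print(manip.get_state()['ee_pos'])
print(proj('wrist',[[*s['ee_pos'][:2],.039]],c))
E
```

```text
t 24.7 pos [0.4709 0.2976 0.1791] yaw,xaxis (np.float64(-100.5228126555436), array([ 0.009 ,  0.0051, -0.9999])) w 0.996 F [ 0.7932 -0.054  -0.2018] q [ 0.5189  0.0872  1.9367 -0.      1.1074  0.7026]
shift [-0.0047  0.0915  0.6783] rot [12.48 -0.43 -0.41]
[0.4694 0.2968 0.1763]
[[318.0541 230.8677]]
```

View pics/w15.png

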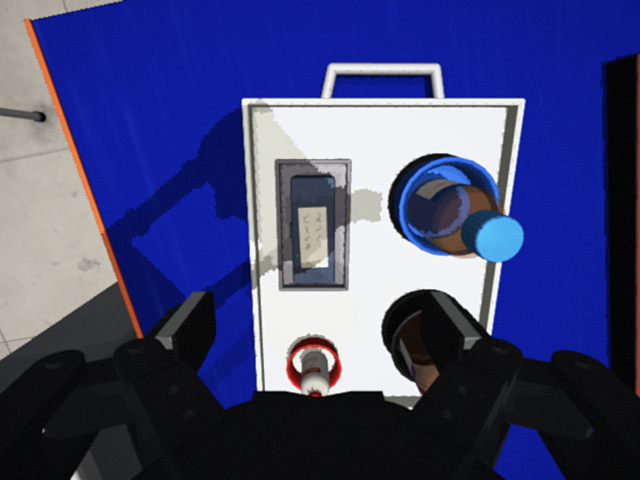

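Call:
move_arm(rotation=[[0,0,0],[0,0,0],[0,0,0],[0,0,0],[0,0,0]], xyz=[[-0.01,0.006,0.044],[-0.01,0.012,0.092],[-0.01,0.018,0.14],[-0.01,0.024,0.188],[-0.01,0.03,0.236]], gripper=[0,0,0,0,0])

```text
clock: 25.25
ee_pos: [0.4522, 0.0565, 0.1813]
tcp_rot: [1.341, 1.119, -1.345]
force: [0.4, -0.3, -0.4]
width: 0.999
```

Call:
move_arm(rotation=[[0,0,0],[0,0,0],[0,0,0],[0,0,0],[0,0,0]], xyz=[[0,0.006,0.048],[0,0.012,0.096],[0,0.018,0.144],[0,0.024,0.192],[0,0.03,0.24]], gripper=[0,0,0,0,0])

```text
clock: 25.75
ee_pos: [0.438, -0.1846, 0.1814]
tcp_rot: [1.343, 1.119, -1.345]
force: [1.1, 0.0, 0.0]
width: 1.0
```

Call:
move_arm(rotation=[[6,0,0],[12.5,0,0],[12.5,0,0],[12.5,0,0],[12.5,0,0]], xyz=[[0,0.006,0.045],[0,0.012,0.09],[0,0.02,0.135],[0,0.028,0.175],[0,0.03,0.195]], gripper=[0,0,0,0,0])

```text
clock: 26.25
ee_pos: [0.4324, -0.3829, 0.1812]
tcp_rot: [1.5, 0.992, -1.502]
force: [-0.7, -0.2, 0.1]
width: 1.001
```

Call:
move_arm(rotation=[[0,0,0],[0,0,0]], xyz=[[0,0,0],[0,0,0]], gripper=[0,0])

```text
clock: 26.45
ee_pos: [0.4328, -0.3792, 0.1817]
tcp_rot: [1.5, 0.995, -1.5]
force: [-0.5, -0.1, -0.2]
width: 1.0
```

```bash
python3 go.py  .437 -.386 .18 -113; python3 - <<'E'
from h import *
s=manip.get_state()
im=manip.camera('wrist'); cv2.imwrite('pics/w16.png',im); c=cam('wrist'); print(manip.get_state()['ee_pos'])
print(proj('wrist',[[*s['ee_pos'][:2],.024]],c))
E
```

```text
t 26.45 pos [ 0.4328 -0.3792  0.1817] yaw,xaxis (np.float64(-113.05957349471961), array([-0.0021,  0.0029, -1.    ])) w 1.0 F [-0.5182 -0.1247 -0.2285] q [-0.7632  0.1277  1.8866  0.0008  1.1308 -0.361 ]
shift [0.0017 0.0066 0.0046] rot [-0.06 -0.11  0.18]
[ 0.433  -0.3787  0.182 ]
[[317.7822 226.5687]]
```

View pics/w16.png

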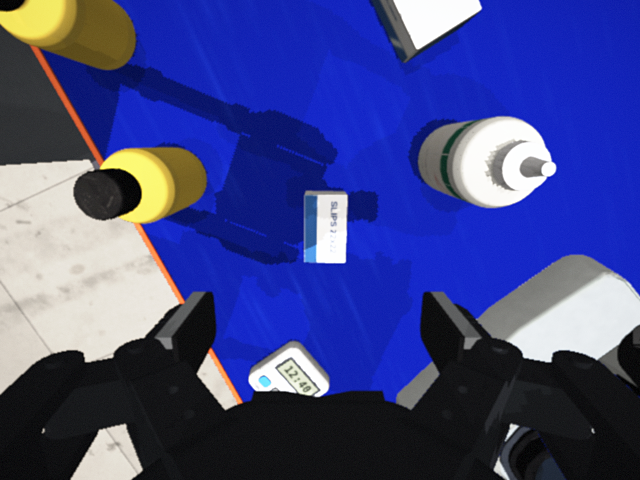

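```bash
python3 - <<'E'
import cv2
from h import crop
crop(cv2.imread('pics/w16.png'),(285,175,80,100),6,'pics/w16c.png')
E
```

```text
(no output)
```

View pics/w16c.png

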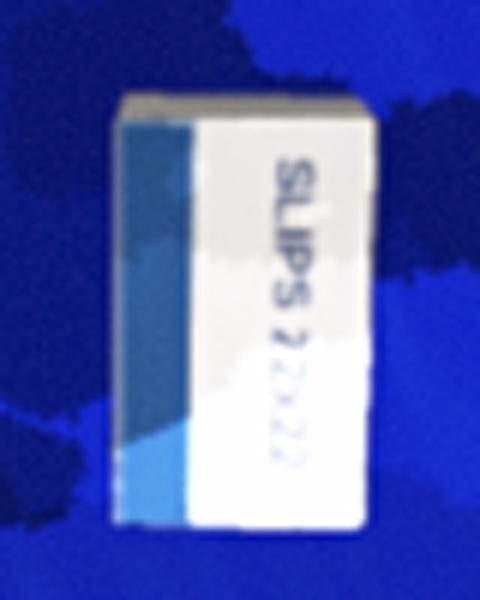

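```bash
python3 - <<'E'
from h import *
c=cam('wrist'); s=manip.get_state(); Rc=R.from_rotvec(s['tcp_rot'])
w=back('wrist',[(304.7,195),(347.8,194.2),(346.2,263),(303.8,262.3)],.024,c); t=Rc.inv().apply(w-s['ee_pos'])
print(w.mean(0),t,t.mean(0)); d=(t[3]+t[2]-t[0]-t[1])[1:]; print(np.degrees(np.arctan2(d[0],d[1])))
E
```

```text
[ 0.4379 -0.3842  0.024 ] [[ 0.1581 -0.0105 -0.0263]
 [ 0.158   0.0255 -0.0269]
 [ 0.1579  0.0254  0.0338]
 [ 0.158  -0.0119  0.0332]] [0.158  0.0071 0.0034]
-0.6637053842370214
```

Call:
move_arm(rotation=[[0.6,0,0],[0.6,0,0],[0.6,0,0],[0.6,0,0],[0.6,0,0]], xyz=[[0.04,0.007,0.004],[0.085,0.007,0.004],[0.125,0.007,0.004],[0.152,0.007,0.004],[0.16,0.007,0.004]], gripper=[0,0,0.2,0.3,0.4], force=25)

```text
clock: 27.0
ee_pos: [0.4362, -0.3824, 0.0195]
tcp_rot: [1.505, 0.995, -1.508]
force: [-0.2, 0.2, -0.3]
width: 0.6
```

Call:
move_arm(rotation=[[0,0,0],[0,0,0],[0,0,0],[0,0,0],[0,0,0]], xyz=[[0,0,0],[0,0,0],[0,0,0],[0,0,0],[0,0,0]], gripper=[0.5,0.8,0.8,0.8,0.8])

```text
clock: 27.5
ee_pos: [0.4391, -0.3875, 0.0246]
tcp_rot: [1.506, 0.983, -1.505]
force: [0.7, 0.5, -0.8]
width: 0.411
```

```bash
python3 go.py  .437 -.386 .18 -113
```

```text
t 27.5 pos [ 0.4391 -0.3875  0.0246] yaw,xaxis (np.float64(-113.62744755997488), array([ 0.0016, -0.0015, -1.    ])) w 0.411 F [ 0.6995  0.5255 -0.7851] q [-0.7657  0.3249  1.9761  0.      0.8384 -0.3533]
shift [-0.1554 -0.0022 -0.0004] rot [-0.63  0.04 -0.12]
```

Call:
move_arm(rotation=[[0,0,0],[0,0,0],[0,0,0],[0,0,0],[0,0,0]], xyz=[[-0.01,0,0],[-0.03,0,0],[-0.06,0,0],[-0.08,0,0],[-0.08,0,0]], gripper=[0.8,0.8,0.8,0.8,0.8])

```text
clock: 28.0
ee_pos: [0.4407, -0.3892, 0.108]
tcp_rot: [1.506, 0.976, -1.503]
force: [0.8, -1.4, -0.4]
width: 0.41
```

```bash
python3 go.py  .4674 .2956 .19 -100.5; python3 - <<'E'
from h import *
im=manip.camera('wrist'); cv2.imwrite('pics/w17.png',im)
c=cam('wrist'); s=manip.get_state(); Rc=R.from_rotvec(s['tcp_rot']); print(s['ee_pos'])
for y,z in ((-.018,-.030),(.018,-.030),(.018,.030),(-.018,.030),(0,0)):
    print(y,z,proj('wrist',[s['ee_pos']+Rc.apply([-.0,y,z])],c))
E
```

```text
t 28.0 pos [ 0.4407 -0.3892  0.108 ] yaw,xaxis (np.float64(-113.63412783147068), array([ 0.006 , -0.0058, -1.    ])) w 0.41 F [ 0.8236 -1.3545 -0.3866] q [-0.7658  0.2183  1.9293 -0.      0.9858 -0.3533]
shift [-0.0857 -0.2495 -0.6378] rot [-13.13   0.22  -0.42]
[ 0.4397 -0.3882  0.1059]
-0.018 -0.03 [[270.7321 243.5605]]
0.018 -0.03 [[363.2467 243.5593]]
0.018 0.03 [[358.4033 375.9121]]
-0.018 0.03 [[275.7077 375.9229]]
0 0 [[317.026  313.4474]]
```

View pics/w17.png

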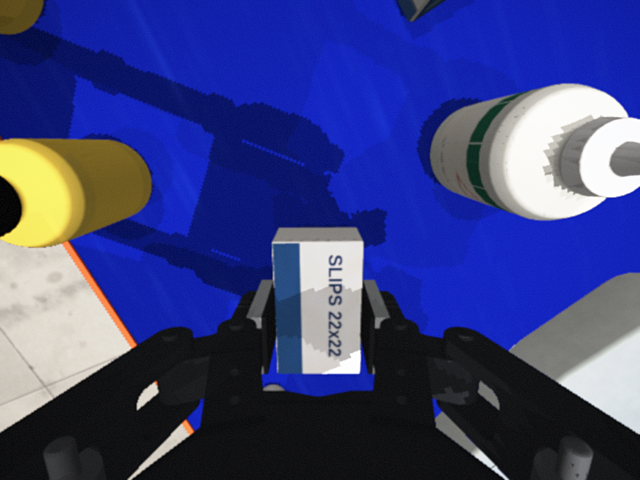

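```bash
python3 - <<'E'
import cv2
from h import crop
crop(cv2.imread('pics/w14.png'),(230,150,170,130),4.6,'pics/w14c.png')
E
```

```text
(no output)
```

View pics/w14c.png

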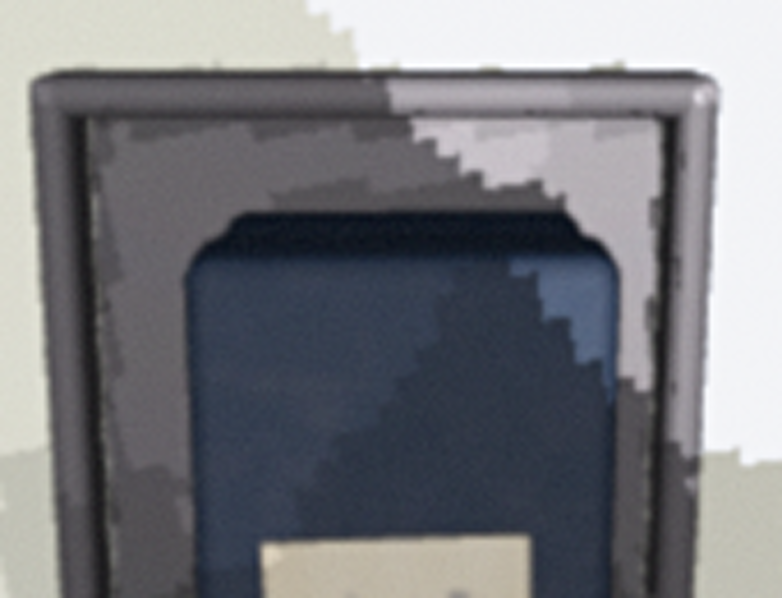

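Call:
move_arm(rotation=[[0,0,0],[0,0,0],[0,0,0],[0,0,0],[0,0,0]], xyz=[[-0.03,-0.006,-0.015],[-0.06,-0.02,-0.05],[-0.085,-0.036,-0.09],[-0.085,-0.052,-0.132],[-0.085,-0.068,-0.174]], gripper=[0.8,0.8,0.8,0.8,0.8])

```text
clock: 28.55
ee_pos: [0.4456, -0.1988, 0.1883]
tcp_rot: [1.507, 0.984, -1.506]
force: [0.2, -0.6, -1.0]
width: 0.414
```

Call:
move_arm(rotation=[[0,0,0],[0,0,0],[0,0,0],[0,0,0],[0,0,0]], xyz=[[0,-0.017,-0.043],[0,-0.034,-0.086],[0,-0.051,-0.129],[0,-0.068,-0.172],[0,-0.085,-0.215]], gripper=[0.8,0.8,0.8,0.8,0.8])

```text
clock: 29.05
ee_pos: [0.4529, 0.0326, 0.187]
tcp_rot: [1.505, 0.986, -1.508]
force: [2.7, -0.4, -0.9]
width: 0.414
```

```bash
python3 go.py  .4674 .2956 .19 -100.5
```

```text
t 29.05 pos [0.4529 0.0326 0.187 ] yaw,xaxis (np.float64(-113.64086493003451), array([-0.0019, -0.    , -1.    ])) w 0.414 F [ 2.7141 -0.4247 -0.9013] q [ 0.0169 -0.1155  2.1209 -0.      1.138   0.4296]
shift [-0.003  -0.0922 -0.2468] rot [-13.14   0.03   0.1 ]
```

Call:
move_arm(rotation=[[-4,0,0],[-8,0,0],[-13.1,0,0],[-13.1,0,0],[-13.1,0,0]], xyz=[[0,-0.015,-0.04],[0,-0.031,-0.083],[0,-0.047,-0.126],[0,-0.062,-0.167],[0,-0.076,-0.204]], gripper=[0.8,0.8,0.8,0.8,0.8])

```text
clock: 29.55
ee_pos: [0.4651, 0.2499, 0.1867]
tcp_rot: [1.341, 1.118, -1.345]
force: [0.6, 0.6, -0.5]
width: 0.412
```

```bash
python3 go.py  .4674 .2956 .19 -100.5
```

```text
t 29.55 pos [0.4651 0.2499 0.1867] yaw,xaxis (np.float64(-100.47180494777044), array([-0.0021, -0.001 , -1.    ])) w 0.412 F [ 0.6233  0.5881 -0.5049] q [0.446  0.0328 1.9792 0.     1.1319 0.6287]
shift [-0.0033 -0.006  -0.0453] rot [0.03 0.08 0.11]
```

Call:
move_arm(rotation=[[0,0,0],[0,0,0],[0,0,0],[0,0,0],[0,0,0]], xyz=[[0,-0.005,-0.03],[0.02,-0.005,-0.038],[0.045,-0.005,-0.038],[0.06,-0.005,-0.038],[0.06,-0.005,-0.038]], gripper=[0.8,0.8,0.8,0.8,0.8])

```text
clock: 30.05
ee_pos: [0.4654, 0.2848, 0.1242]
tcp_rot: [1.337, 1.118, -1.35]
force: [-0.7, -0.1, -1.3]
width: 0.413
```

Call:
move_arm(rotation=[[0,0,0],[0,0,0]], xyz=[[0,0,0],[0,0,0]], gripper=[0.8,0.8])

```text
clock: 30.25
ee_pos: [0.469, 0.2865, 0.1293]
tcp_rot: [1.345, 1.116, -1.342]
force: [-0.8, 0.3, 0.2]
width: 0.413
```

```bash
python3 go.py  .4674 .2956 .064 -100.5; python3 - <<'E'
from h import *
im=manip.camera('wrist'); cv2.imwrite('pics/w18.png',im)
c=cam('wrist'); s=manip.get_state(); Rc=R.from_rotvec(s['tcp_rot']); print(s['ee_pos'])
o=np.array([.4674,.2956,.039]); R0=R.from_euler('z',-100.5,degrees=True)*R.from_rotvec([0,np.pi/2,0])
for y,z in ((-.017,-.045),(.017,-.045)): print('box',proj('wrist',[o+R0.apply([0,y,z])],c))
crop(im,(220,130,200,150),4,'pics/w18c.png')
E
python3 go.py  .4674 .2956 .064 -100.5
```

```text
t 30.25 pos [0.469  0.2865 0.1293] yaw,xaxis (np.float64(-100.56289823280082), array([ 0.0015,  0.0008, -1.    ])) w 0.413 F [-0.7599  0.2605  0.1795] q [0.503  0.1295 1.9899 0.     1.0205 0.6873]
shift [ 0.0653 -0.0034 -0.0086] rot [-0.06 -0.06 -0.07]
[0.4692 0.2866 0.1296]
box [[284.0835 167.1814]]
box [[338.4305 167.1204]]
t 30.3 pos [0.4692 0.2866 0.1296] yaw,xaxis (np.float64(-100.55756343277446), array([ 0.0021,  0.0011, -1.    ])) w 0.415 F [-0.0958 -0.564  -0.5203] q [ 0.503   0.1292  1.9897 -0.      1.0204  0.6873]
shift [ 0.0656 -0.0036 -0.0084] rot [-0.06 -0.09 -0.11]
```

View pics/w18c.png

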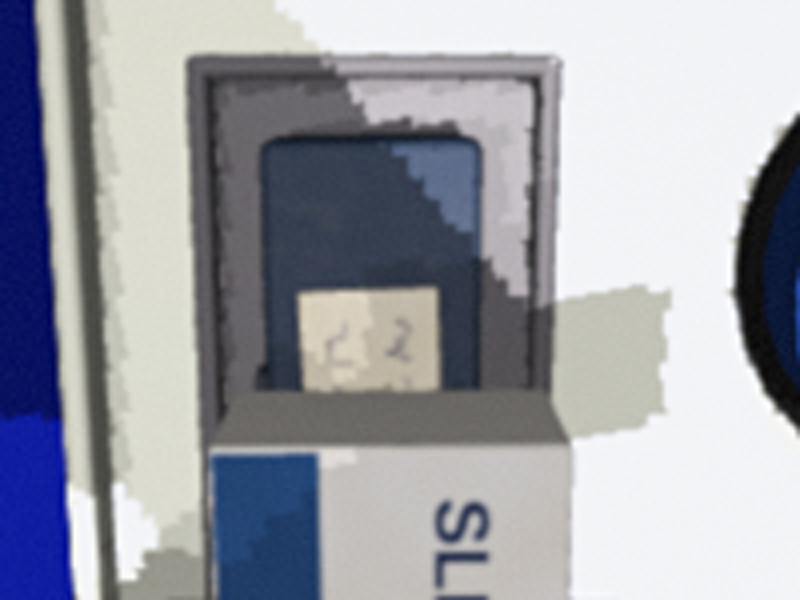

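Call:
move_arm(rotation=[[0,0,0],[0,0,0],[0,0,0],[0,0,0],[0,0,0]], xyz=[[0.01,-0.0028,-0.009],[0.03,-0.0028,-0.009],[0.048,-0.0028,-0.009],[0.056,-0.0028,-0.009],[0.058,-0.0028,-0.009]], gripper=[0.8,0.8,0.8,0.8,0.8])

```text
clock: 30.8
ee_pos: [0.4663, 0.2957, 0.0691]
tcp_rot: [1.342, 1.117, -1.345]
force: [-0.6, -0.3, 0.6]
width: 0.413
```

Call:
move_arm(rotation=[[0,0,0],[0,0,0]], xyz=[[0,0,0],[0,0,0]], gripper=[0.8,0.8])

```text
clock: 31.0
ee_pos: [0.4679, 0.2964, 0.0712]
tcp_rot: [1.345, 1.116, -1.342]
force: [0.5, -0.6, -0.3]
width: 0.406
```

```bash
python3 go.py  .4674 .2956 .064 -100.5; python3 - <<'E'
from h import *
im=manip.camera('wrist'); cv2.imwrite('pics/w19.png',im)
crop(im,(220,130,200,150),4,'pics/w19c.png')
im=manip.camera('scene'); crop(im,(150,170,140,100),5.5,'pics/s19.png')
E
python3 go.py  .4674 .2956 .064 -100.5
```

```text
t 31.0 pos [0.4679 0.2964 0.0712] yaw,xaxis (np.float64(-100.5195869040683), array([ 0.0015,  0.0009, -1.    ])) w 0.406 F [ 0.5394 -0.5528 -0.3362] q [0.5197 0.2083 2.0214 0.     0.91   0.7032]
shift [ 0.0072 -0.0003  0.0009] rot [-0.02 -0.07 -0.08]
t 31.1 pos [0.4679 0.2963 0.0713] yaw,xaxis (np.float64(-100.52583236679646), array([ 0.0017,  0.001 , -1.    ])) w 0.414 F [ 0.1887  0.2093 -0.5439] q [0.5195 0.2081 2.0215 0.0001 0.91   0.7032]
shift [ 0.0073 -0.0004  0.0008] rot [-0.03 -0.07 -0.08]
```

View pics/w19.png

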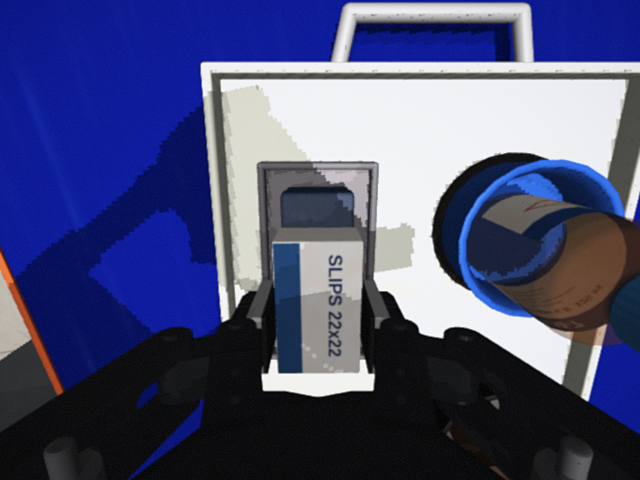

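View pics/s19.png

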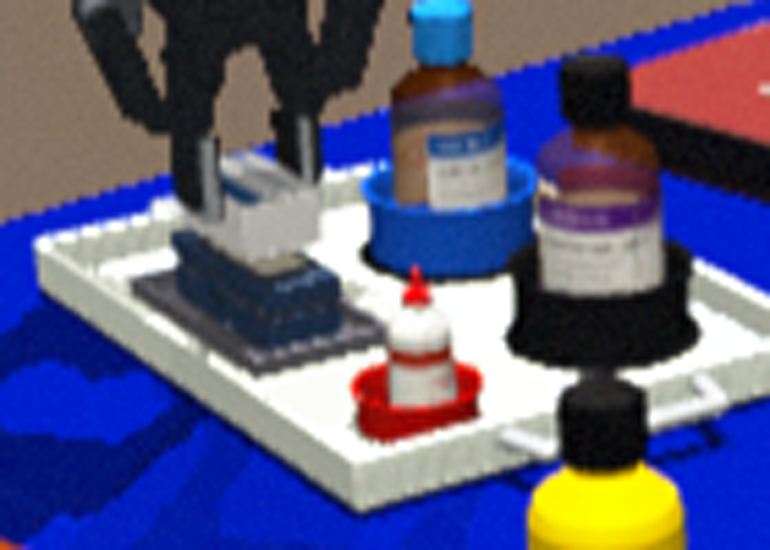

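```bash
python3 - <<'E'
from h import *
c=cam('wrist'); s=manip.get_state(); Rc=R.from_rotvec(s['tcp_rot'])
h=s['ee_pos'][2]-.039
for y,z in ((-.017,-.045),(.017,-.045),(-.017,-.043)): print('box',proj('wrist',[s['ee_pos']+Rc.apply([h,y,z])],c))
crop(cv2.imread('pics/w19.png'),(260,150,120,100),6.5,'pics/w19d.png')
E
```

```text
box [[280.6934 193.3673]]
box [[353.314  193.3683]]
box [[280.8145 197.6209]]
```

View pics/w19d.png

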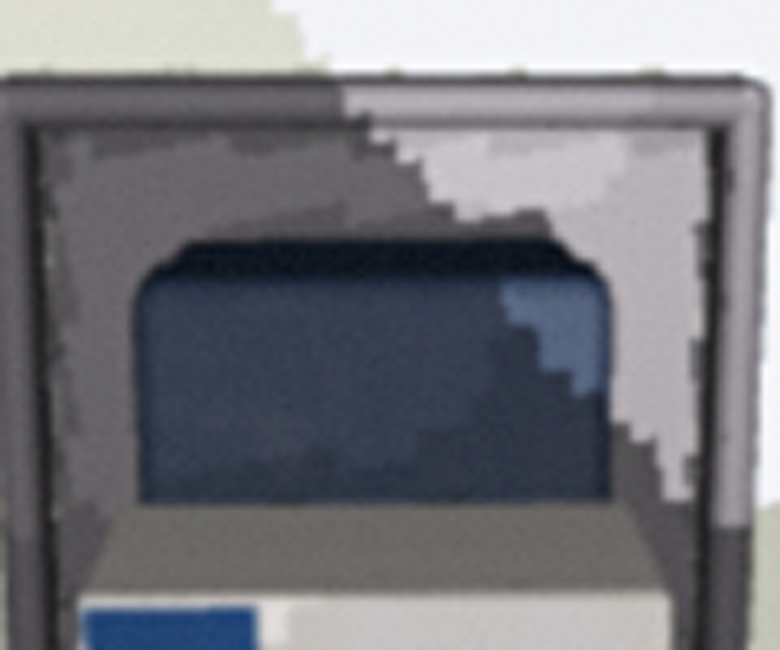

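Call:
move_arm(rotation=[[0,0,0],[0,0,0],[0,0,0],[0,0,0]], xyz=[[0.003,0,0],[0.006,0,0],[0.0075,0,0],[0.0085,0,0]], gripper=[0.8,0.8,0.8,0.8])

```text
clock: 31.5
ee_pos: [0.4672, 0.2959, 0.0634]
tcp_rot: [1.343, 1.117, -1.344]
force: [-6.3, -3.9, 17.8]
width: 0.415
```

```bash
python3 go.py  .4674 .2956 .064 -100.5
```

```text
t 31.5 pos [0.4672 0.2959 0.0634] yaw,xaxis (np.float64(-100.52016616343961), array([-0.0005, -0.0003, -1.    ])) w 0.415 F [-6.2531 -3.8588 17.8281] q [ 0.5195  0.2189  2.0261 -0.0001  0.8972  0.7032]
shift [-0.0006  0.0002  0.0002] rot [-0.02  0.02  0.02]
```

Contact; ease off and release, then rise.

Call:
move_arm(rotation=[[0,0,0],[0,0,0],[0,0,0],[0,0,0],[0,0,0]], xyz=[[-0.001,0,0],[-0.001,0,0],[-0.001,0,0],[-0.001,0,0],[-0.001,0,0]], gripper=[0.8,0.55,0.4,0.4,0.4])

```text
clock: 32.0
ee_pos: [0.467, 0.2958, 0.0625]
tcp_rot: [1.343, 1.117, -1.344]
force: [0.1, -0.8, -0.1]
width: 0.601
```

Call:
move_arm(rotation=[[0,0,0],[0,0,0],[0,0,0],[0,0,0],[0,0,0]], xyz=[[-0.02,0,0],[-0.06,0,0],[-0.1,0,0],[-0.12,0,0],[-0.12,0,0]], gripper=[0.4,0.4,0.2,0,0])

```text
clock: 32.5
ee_pos: [0.4697, 0.2973, 0.1872]
tcp_rot: [1.35, 1.115, -1.336]
force: [0.2, 1.3, -0.2]
width: 0.996
```

Call:
move_arm(rotation=[[0,0,0],[0,0,0]], xyz=[[0,0,0],[0,0,0]], gripper=[0,0])

```text
clock: 32.7
ee_pos: [0.4659, 0.2952, 0.1808]
tcp_rot: [1.34, 1.117, -1.346]
force: [-0.1, 1.4, -0.8]
width: 0.997
```

```bash
python3 - <<'E'
from h import *
im=manip.camera('wrist'); cv2.imwrite('pics/w20.png',im)
crop(im,(240,130,150,130),4.5,'pics/w20c.png')
im=manip.camera('scene'); cv2.imwrite('pics/s20.png',im)
c=cam('wrist'); s=manip.get_state(); Rc=R.from_rotvec(s['tcp_rot']); print(s['clock'],s['ee_pos'])
R0=R.from_euler('z',-100.5,degrees=True)*R.from_rotvec([0,np.pi/2,0])
for nm,z0,hy,hz in (('box',.039,.017,.045),('carton',.063,.018,.03)):
    print(nm,proj('wrist',np.array([[.4674,.2956,z0]]*4)+R0.apply([[0,-hy,-hz],[0,hy,-hz],[0,hy,hz],[0,-hy,hz]]),c).tolist())
E
```

```text
32.8 [0.4659 0.2951 0.1806]
box [[297.5270245868751, 172.47750418865868], [341.4771421796462, 172.4723136919132], [339.53988805624823, 280.7658087049955], [299.2336585166511, 280.7389165935137]]
carton [[294.49470871326, 196.43035268365085], [344.636046348112, 196.43314304141188], [343.01849710712656, 274.62372460141046], [295.93478689787537, 274.5944084214343]]
```

View pics/w20c.png

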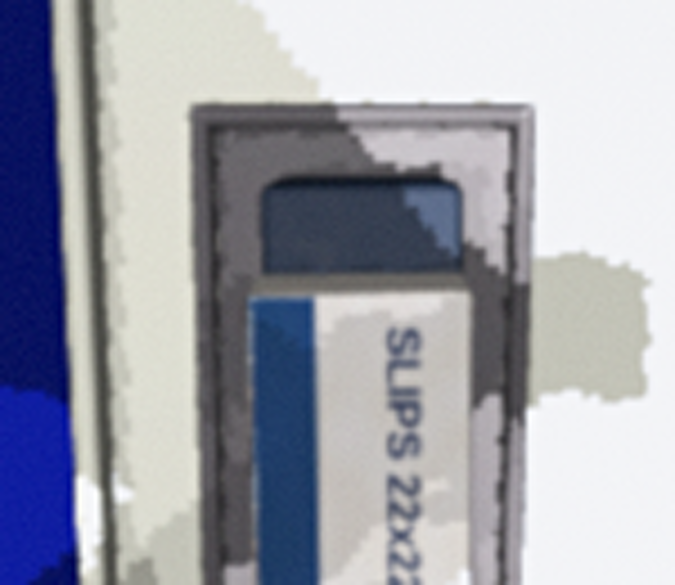

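View pics/s20.png

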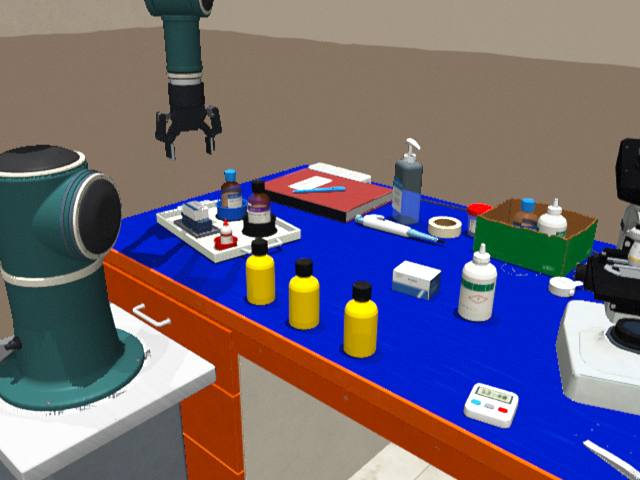

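```bash
python3 - <<'E'
import cv2
from h import crop
crop(cv2.imread('pics/w20.png'),(270,160,100,130),4.6,'pics/w20d.png')
E
```

```text
(no output)
```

View pics/w20d.png

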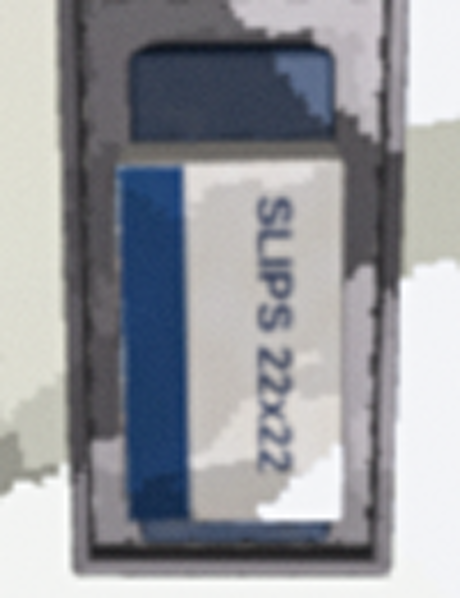

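```bash
python3 - <<'E'
from h import *
im=manip.camera('scene'); crop(im,(140,160,170,110),4.6,'pics/s21.png')
print(manip.get_state()['clock'])
E
```

```text
32.85
```

View pics/s21.png

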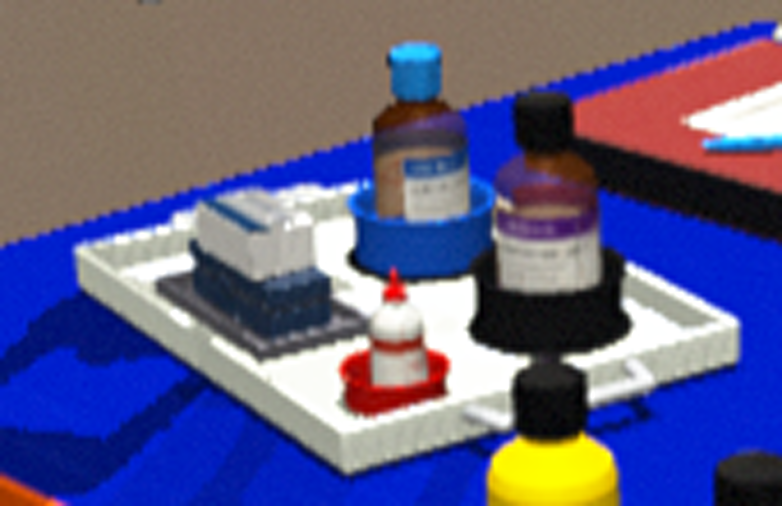

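The picture shows all five things in their places: both bottles and the dropper upright, and the carton squarely on the slide box. The arm is clear, so I'm handing in.

```bash
python3 -c "
from cell import manip
print(manip.job_done())"
```

```text
the job is handed in; nothing more can be done
None
```

The tray is set up and the job was handed in at about 33 s, with the gripper open well above the tray. I worked in the order asked:
- The blue-capped bottle stands in the blue holder.
- The black-capped bottle stands in the black holder.
- The oil dropper stands in the red well.
- The slide box lies flat in the grey bay.
- The cover-slip carton lies flat on top of the slide box.

**Last pictures:** both bottles and the dropper are upright. In the scene picture the large white dropper bottle, the kit carton and the yellow look-alikes look to be standing where they were.

**Carton on the box:** the last wrist picture puts the carton about 0.5 mm off centre across the box and 1 to 1.5 mm off along it. It is turned less than 1° from the box.

**Disagreements:** the wrist camera differed from the top and scene cameras by up to about 7 mm in places. I set the final positions from the measured tool position at release and close-up wrist views.

**Forces:** the largest force I read was about 33 N at the wrist, when the blue-capped bottle touched down. I only read forces at the end of each move, so brief peaks between readings would not show.

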